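# Turn the polyethylene blank on the warming plate

### The arm

A 6-joint arm with a two-finger parallel gripper is mounted at the origin on the work surface. World frame = base frame: x ahead of the robot, y to its left, z up, the work surface at z = 0. Lengths are in m, angles in degrees, forces in N, time in s.
With the tool pointing down it reaches from about 0.35 to 0.875 m from the base axis. Payload 4.2 kg.
Tool frame: the origin (TCP) lies at the very end of the fingers, on their centre line; the grasp point (between the pads) lies 19 mm behind it (r.grip_point_offset is the distance from the TCP to the grasp point, in m); z points along the fingers, y is the line along which they close (so a half turn about z gives the same grasp; the last joint's range is limited). The gripper opens to 87 mm and grips with 3 to 60 N. Pads are 19 mm wide; open, the fingers measure 117 mm over their backs; the gripper's body (75 mm by 190 mm) begins 51 mm behind the grasp point.
Start: joints at [-58.98, 22.042, 0.453, 0, -68.411, -14.817], TCP at [0.174, -0.6, 0.223] pointing down, gripper open.
Joint ranges: [-179.83, 179.83], [-69.29, 118.12], [-61.27, 80.66], [-181.25, 117.63], [-171.15, -9.14], [-177.46, 177.46]. Speed limits (degrees/s): [159.86, 159.86, 180, 180, 180, 180].

### API

Orientations are given as a 3x3 rotation matrix whose columns are the frame's x, y, z axes.
In Python, from station import r, cams gives the robot as it stands. The module is installed in compiled form; this text tells all that it offers.
- The arm moves only by the shell command python3 -m handwheel 'ROWS'. ROWS is JSON, a list that holds one entry, the list of rows, each a list of 7 numbers: the turn, a rotation vector about the tool's x, y, z in units of 6 degrees (1.0 is 6 degrees), then the shift along the tool's x, y, z in m, then the finger opening in m, from 0 to 0.087. In form: [[[ax, ay, az, x, y, z, jaw], ...]]. A call has 1 to 12 rows; each row shifts and turns the commanded pose from where the row before left it, along the tool's axes as they then stand; what a row does not reach is not made up. A row lasts 1/10 s, in which the tool goes at most 50 mm and 8.59 degrees, less where a joint would pass 70% of its speed; a pose out of reach is approached as far as the arm can. A call with a gripper value outside its range is refused whole. The fingers move at their own pace and stop on an object; the grip force is fixed at half the most. Time passes only in rows, so rows that do not move let the fingers close. It gives the time, the measured TCP pose, the force, the opening and the grip force at its end, in the units of the state.
- r.sense(): the state, without advancing time (a new reading comes with each control period).
- cams.capture(name): name is "scene" or "top"; returns the picture (384x512x3 uint8, red, green, blue); there is no depth.
- cams.get_calibration(name): a dict with "camera_matrix" (3x3 intrinsics, pixels), "k1" (the pictures are not rectified: a ray, as slopes to the right and down, at radius r is drawn at 1 + k1 r^2 times it, then the intrinsics apply), "rvec" (rotation vector, rad) and "tvec" (3), from world to camera coordinates, as OpenCV has them. Camera axes: x right, y down, z forward; pixel columns grow to the right and rows downward; lengths in m; the calibration is good to about 2 mm. A picture is of the moment at which its call begins. get_calibration takes no time and is no camera call.
- r.finish_job(): hands the job in; it is judged then, once.
The state is a dict: "time_s": time; "joints": joint angles; "joint_velocities": joint speeds; "effort": joint torques, N m; "tcp_pos": TCP position; "ee_rot": TCP orientation; "wrist_force": force on the tool from outside, world axes, zero at the start; "moment": the same for the moment, N m; "gripper_width": opening from 0.0 (shut) to 1.0 (fully open); "gripper_force": force on a finger pad.
Only numpy, scipy, OpenCV 4.12 (cv2) and the standard library are available. Lean on these libraries where they do the work, as an engineer would, in place of code of your own. Each camera call takes 0.05 s, during which the arm holds its last target. There are 200 camera calls.

### The job

The white plastic blank on the warming plate has had its time on this side. Take the turner by its handle and, keeping the blade down on the plate with a light hand, slide it under the blank until you just feel its front edge meet the back stop, then lift the blank level, a few centimetres clear, and flip it over low above the plate with a quick turn of the wrist, so that it lies flat on the plate, other face up; lay the turner back on its cork pad, blade flat and right way up, and let go. Never press hard on the plate's coating or on the stop, do not touch the blank or the plate with the gripper, and leave the collar that shares the plate where it stands.

Things in the scene. Friction and masses are not known exactly. Their poses are not given: they have to be found in the camera images.
- blank: white plastic disc, 100 mm diameter, 10 mm thick, about 75 g, loose on the plate; both rims bevelled (flat faces 88 mm across, bevel 3 mm high over 6 mm). Fine grey tooling rings mark the face that is up at the start; the other is plain. Origin at the centre of the plain face (underneath at the start), z axis towards the ringed face
- blank_mid (a point): the middle of the blank's thickness, 5 mm from either face, on its axis
- plate: fixed low grey warming plate, 240 (x) x 320 (y) mm; origin under its centre. Its flat, dark, slippery coated top, 220 x 300 mm, lies 50 mm above the origin (height on the bench varies by some mm). A rigid back stop runs along the +x edge of the top, its inner face 105 mm from the centre; the front (-x) edge, with knobs on the case below, and both sides are open
- back_stop: straight aluminium bar fixed along the whole +x edge of the plate's top, 15 mm high above the top; origin at the middle of its inner (-x) face, at the level of the top; axes as the plate's. The blank fetches up against it when pushed in +x, and the blade's front edge meets its foot when the blade is right under the blank
- turner: rigid spatula, 285 mm long, 240 g. Flat steel blade 120 (x) x 86 (y) x 2 mm; origin at the centre of its underside, x to its straight front edge, z up. Its left (+y) side is turned up into a lip 10 mm high, inner face at y = +41 mm, so a part cannot slide off that side until the blade is turned about upright. A cranked shank climbs behind it to the black handle. Balances 35 mm behind the origin
- turner_grip (a point): on the axis of the handle, where to hold it: 145 mm behind and 58 mm above the turner's origin; axes as the turner's. The handle runs parallel to the blade from 105 to 225 mm behind the origin, a straight regular octagon 26 mm across flats, so it can be gripped across its flats from straight above or rolled 45 degrees to either side
- turner_tip (a point): middle of the blade's front edge, on its underside, 60 mm ahead of the turner's origin
- pad: flat cork pad 300 (x) x 110 (y) x 4 mm fixed on the bench, to the left or the right of the plate; origin under its centre. The turner lies on it at the start, the blade's centre about 70 mm to +x of the pad's centre and pointing to the pad's +x
- collar: small white plastic collar 36 mm diameter, 24 mm high, standing loose on the plate near its back right (+x, -y) corner; origin under its centre. A bystander
Mind the look-alikes: they are no part of the job. What is meant by the blank is not orange, and is the smaller of those in its own colour.

How it is judged (in metres and radians):
On the way, in this order (a step that is already met when the one before it is completed fails the run):
1. the blade is right under the blank, its front edge felt against the back stop (1.5 N or more) (contact force between turner and back_stop above 1.5 N and horizontal distance between blank_mid and turner below 0.04 m), for 0.05 s.
2. the blank is lifted on the turner's blade, still first face up, 30 mm or more above the plate and clear of the stop (z of blank_mid in the frame of plate above 0.085 m and contact force between blank and turner above 0.1 N and contact force between blank and plate below 0.05 N and angle between blank's own z axis and vertical below 0.7 rad), for 0.1 s.
3. the blank goes over with the turning turner, quickly (the turner turns faster than 1 rad/s with the blank on it leaning more than 45 degrees) (angle between blank's own z axis and vertical above 0.785 rad and angular speed of turner above 1 rad/s and contact force between blank and turner above 0.02 N), for 0.02 s.
At the end, for the whole second after the job is handed in: Blank flat (5 degrees) and at rest on the plate's coated top, ringed face down, centre 42 mm or more from every edge of the top, clear of the turner. Turner at rest on its pad, right way up, flat (6 degrees), blade centre within 40 mm of the pad's centre line, -30 to 140 mm along it (angle between blank's own z axis and vertical above 3.05 rad and z of blank_mid in the frame of plate between 0.052 and 0.058 m and x of blank_mid in the frame of plate between -0.068 and 0.06 m and y of blank_mid in the frame of plate between -0.108 and 0.108 m and linear speed of each of blank, turner below 0.02 m/s and contact force between blank and turner below 0.05 N and angle between turner's own z axis and vertical below 0.1 rad and z of turner in the frame of pad below 0.008 m and x of turner in the frame of pad between -0.03 and 0.14 m and y of turner in the frame of pad between -0.04 and 0.04 m); the robot touches nothing.
It fails at once if the turner bears on the plate and its stop with more than 18 N in all (contact force between turner and plate above 18 N).
It fails at once if the gripper touches the blank (contact force between any of the fingers, the arm and blank above 0.3 N).
It fails at once if the gripper or arm bears on the plate (contact force between any of the fingers, the arm and plate above 3 N).
It fails at once if the blank is thrown or carried higher than 200 mm above the plate (z of blank_mid in the frame of plate above 0.25 m).
It fails at once if the collar on the plate is shifted by more than 15 mm (distance of collar from where it was at the start of the episode above 0.015 m).
It also fails if it takes over 70 s, if anything falls off the work surface, if the arm or the gripper's body presses on something with over 40 N, if the wrist force passes 120 N, or if a joint passes its speed limit or range.

## Working session

There is one attempt and no reset: what is moved stays moved. The work goes in short steps, Python scripts to look and compute and a shell command to move; the robot and the scene stay as the last step left them, time stands still between calls to the robot, and variables do not carry over. Pictures are saved under pics/ and viewed, at most 10 in all, crops included, and the job is handed in when it is done.

```bash
mkdir -p pics; python3 - <<'E'
from station import r,cams
import cv2
for n in("scene","top"):
    cv2.imwrite(f"pics/{n}0.png",cv2.resize(cams.capture(n)[:,:,::-1],(800,600),interpolation=cv2.INTER_CUBIC))
    c=cams.get_calibration(n);print(n,c)
s=r.sense();print(s['tcp_pos'],s['ee_rot'],s['time_s'],r.grip_point_offset)
E
```

```text
scene {'camera_matrix': array([[357.62241623,   0.        , 261.89927244],
       [  0.        , 357.62241623, 194.33068091],
       [  0.        ,   0.        ,   1.        ]]), 'k1': -0.018535759629737154, 'rvec': array([ 2.0873056 ,  0.61480807, -0.30733365]), 'tvec': array([-0.45391646, -0.10150795,  1.06165809])}
top {'camera_matrix': array([[407.69415958,   0.        , 256.00525486],
       [  0.        , 407.69415958, 191.65495364],
       [  0.        ,   0.        ,   1.        ]]), 'k1': 0.03503218569546439, 'rvec': array([ 2.20412647, -2.14356969,  0.07077994]), 'tvec': array([-0.00217107,  0.53048117,  1.120745  ])}
[ 0.17427047 -0.59964732  0.2215871 ] [[-9.60315585e-01 -2.78914940e-01 -6.57754944e-04]
 [-2.78915692e-01  9.60313804e-01  1.85327202e-03]
 [ 1.14745898e-04  1.96318418e-03 -9.99998066e-01]] 0.1 0.0187
```

View pics/scene0.png

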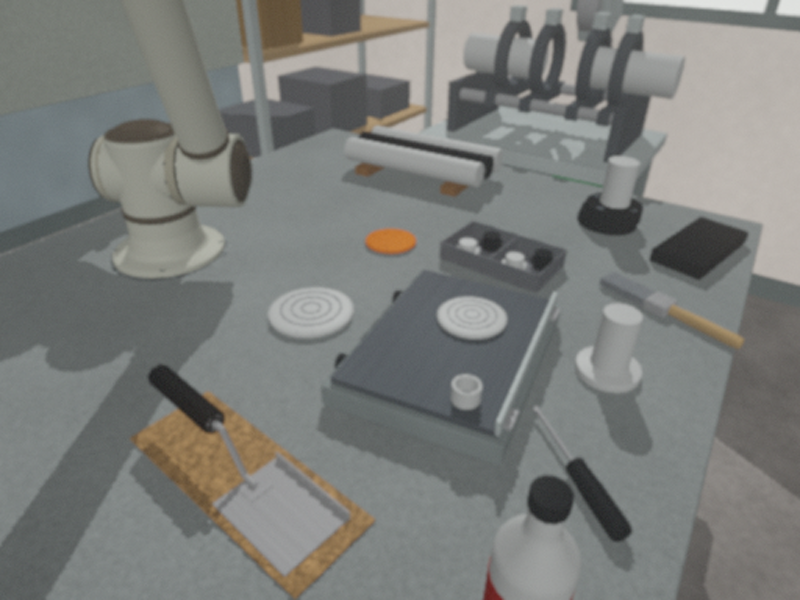

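View pics/top0.png

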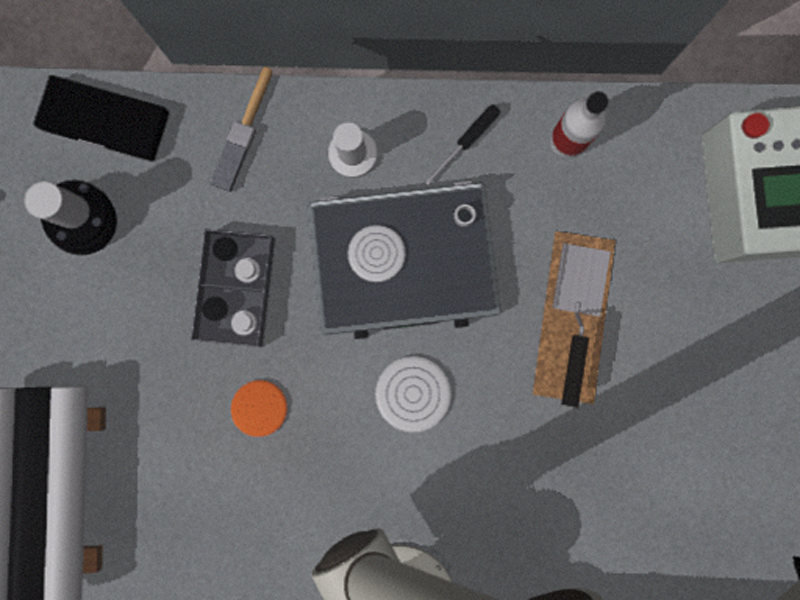

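The blank candidates in the top picture are the ringed white disc on the plate at (376,253), a larger white ringed disc on the bench at (413,394), and an orange disc at (259,408). I choose the one on the plate, since it's white and smaller. Possible turners are the one on the cork pad at (580,300), a brush or scraper at (245,130) and a screwdriver-like tool at (470,140). I choose the one on the pad. Next is a close crop.

```bash
cat > h.py <<'E'
import numpy as np,cv2
from station import r,cams
def ray(n,p):
    c=cams.get_calibration(n);K=c['camera_matrix'];d=(np.array(p,float)-K[:2,2])/K[0,0]
    u=d.copy()
    for _ in range(20):u=d/(1+c['k1']*(u@u))
    R=cv2.Rodrigues(c['rvec'])[0];return -R.T@c['tvec'],R.T@np.r_[u,1]
def at(n,p,z):
    o,d=ray(n,p);return o+d*(z-o[2])/d[2]
def tri(p,q):  # scene,top pixels -> point
    (a,u),(b,v)=ray('scene',p),ray('top',q)
    u/=np.linalg.norm(u);v/=np.linalg.norm(v)
    s=np.linalg.lstsq(np.c_[u,-v],b-a,rcond=None)[0];x,y=a+s[0]*u,b+s[1]*v
    return (x+y)/2,np.linalg.norm(x-y)
def crop(n,x0,y0,w,h,f,name):
    im=cams.capture(n)[y0:y0+h,x0:x0+w,::-1];cv2.imwrite(f'pics/{name}.png',cv2.resize(im,None,fx=f,fy=f,interpolation=cv2.INTER_CUBIC))
E
python3 -c "
from h import *
crop('top',195,110,205,155,3.9,'topc')
crop('scene',80,170,290,212,2.75,'scenec')"
```

```text
(no output)
```

View pics/topc.png

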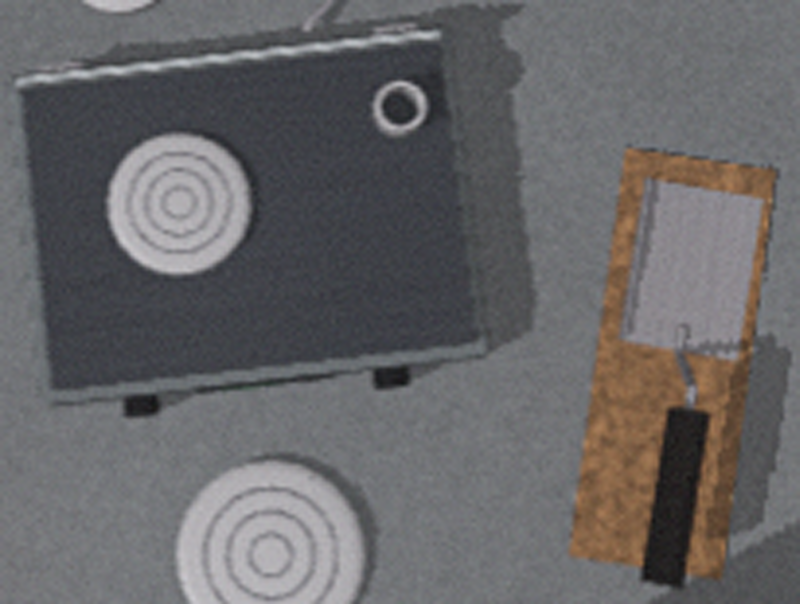

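View pics/scenec.png

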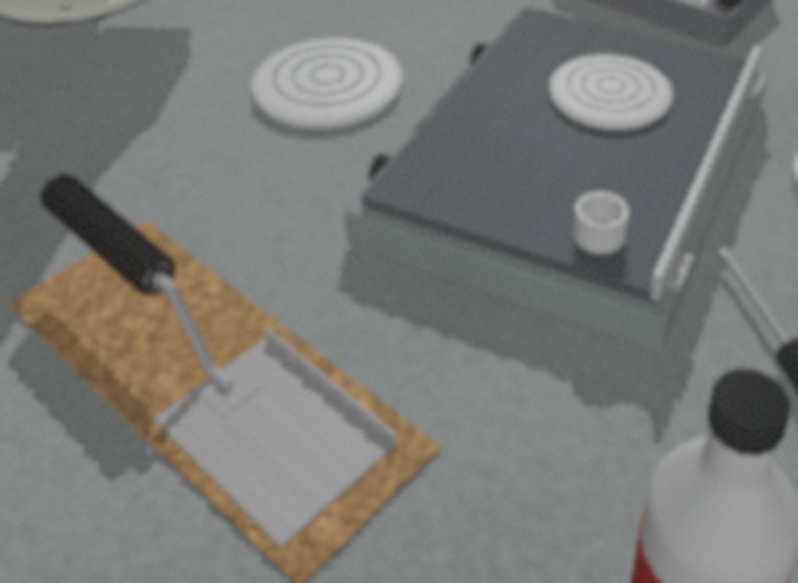

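```bash
cat >> h.py <<'E'
def T(p):return ((p[0]+.5)/3.9-.5+195,(p[1]+.5)/3.9-.5+110)
def S(p):return ((p[0]+.5)/2.75-.5+80,(p[1]+.5)/2.75-.5+170)
E
python3 - <<'E'
from h import *
np.set_printoptions(precision=4,suppress=True)
for n,s,t in [('FRcoat',(368,203),(475,347)),('FLcoat',(525,12),(52,388)),('blank',(611,88),(180,203)),('collar',(602,208),(400,108)),
 ('hfront',(157,275),(688,410)),('hrear',(62,193),(663,583)),('bFR',(282,548),(762,201)),('bBR',(163,427),(735,355))]:
    print(n,*tri(S(s),T(t)))
print('blade z=.005',[at('top',T(p),.006)[:2] for p in [(648,180),(764,200),(735,355),(625,342)]])
print('pad z=.004',[at('top',T(p),.004)[:2] for p in [(627,150),(776,169),(722,580),(570,555)]])
for z in(.05,.06): print('plate',z,[at('top',T(p),z)[:2] for p in [(52,390),(477,346),(20,85),(440,40)]])
E
```

```text
FRcoat [ 0.5165 -0.1525  0.0371] 0.005466009140201799
FLcoat [0.4756 0.142  0.0391] 0.003634104267267825
blank [0.6084 0.0558 0.0527] 0.0013924770948597336
collar [ 0.6769 -0.0955  0.0688] 0.00036810313438591656
hfront [ 0.4728 -0.2973  0.0638] 0.002405466514850834
hrear [ 0.3561 -0.2803  0.0623] 0.00048282668572397776
bFR [ 0.6288 -0.365   0.0031] 0.0002685064334628251
bBR [ 0.516  -0.3467  0.0017] 0.0006781004364614008
blade z=.005 [array([ 0.6419, -0.2818]), array([ 0.6292, -0.3654]), array([ 0.5159, -0.3451]), array([ 0.5231, -0.2664])]
pad z=.004 [array([ 0.664 , -0.2669]), array([ 0.6525, -0.3746]), array([ 0.3549, -0.3368]), array([ 0.3692, -0.2289])]
plate 0.05 [array([0.4754, 0.1415]), array([ 0.5143, -0.154 ]), array([0.6907, 0.1723]), array([ 0.7305, -0.1241])]
plate 0.06 [array([0.4751, 0.1402]), array([ 0.5137, -0.1526]), array([0.6884, 0.1707]), array([ 0.7279, -0.123 ])]
```

```bash
cat >> h.py <<'E'
from scipy.spatial.transform import Rotation as Ro
def toolR(yaw,roll,pitch=0):
    """tool x=-handle dir; turner yaw, gripper roll about handle (+45: tool points to turner +y & down), deg"""
    B=np.diag([-1.,1,-1])
    return Ro.from_euler('ZYX',[yaw,pitch,roll],degrees=True).as_matrix()@B
def plan(g,R):
    """g: grasp point target; prints turn (tool axes, total, units) then shift in target axes"""
    s=r.sense();R0=np.array(s['ee_rot']);p0=np.array(s['tcp_pos'])
    v=Ro.from_matrix(R0.T@R).as_rotvec(degrees=True)
    d=R.T@(np.array(g)+R[:,2]*r.grip_point_offset-p0)
    print('turn units',(v/6).round(3),'minrows',np.ceil(np.linalg.norm(v)/8.5),'then shift',d.round(4),'minrows',np.ceil(np.linalg.norm(d)/.05))
E
python3 - <<'E'
from h import *
R=toolR(-8.5,45);print(R.round(3))
plan(np.array([.4405,-.2934,.062])-R[:,2]*.1,R)
E
```

```text
[[-0.989  0.105  0.105]
 [ 0.148  0.699  0.699]
 [ 0.     0.707 -0.707]]
turn units [-7.368 -1.62   3.9  ] minrows 6.0 then shift [-0.218   0.1291  0.2739] minrows 8.0
```

```bash
python3 -m handwheel '[[[-0.92,-0.2,0.49,0,0,0,0.06],[-0.92,-0.2,0.49,0,0,0,0.06],[-0.92,-0.2,0.49,0,0,0,0.06],[-0.92,-0.2,0.49,0,0,0,0.06],[-0.92,-0.2,0.49,0,0,0,0.06],[-0.92,-0.2,0.49,0,0,0,0.06],[-0.92,-0.2,0.49,0,0,0,0.06],[-0.92,-0.2,0.49,0,0,0,0.06]]]'
python3 -c "
from h import *
R=toolR(-8.5,45);plan(np.array([.4405,-.2934,.062])-R[:,2]*.1,R);print(r.sense()['joints'])"
```

```text
time_s: 1.0
tcp_pos: [0.1746, -0.6003, 0.2221]
ee_rot: [[-0.989, 0.108, 0.104], [0.15, 0.698, 0.701], [0.003, 0.708, -0.706]]
wrist_force: [0.4, 0.1, 0.0]
gripper_width: 0.689
gripper_force: 0.0
turn units [ 0.015 -0.002 -0.036] minrows 1.0 then shift [-0.2176  0.1292  0.2743] minrows 8.0
[ -69.87637261   45.66633411   38.3535416   -23.51529776 -121.79418602
  -34.19873521]
```

```bash
python3 -m handwheel '[[[0,0,0,-0.022,0.0129,0.0274,0.06],[0,0,0,-0.022,0.0129,0.0274,0.06],[0,0,0,-0.022,0.0129,0.0274,0.06],[0,0,0,-0.022,0.0129,0.0274,0.06],[0,0,0,-0.022,0.0129,0.0274,0.06],[0,0,0,-0.022,0.0129,0.0274,0.06],[0,0,0,-0.022,0.0129,0.0274,0.06],[0,0,0,-0.022,0.0129,0.0274,0.06],[0,0,0,-0.022,0.0129,0.0274,0.06],[0,0,0,-0.022,0.0129,0.0274,0.06],[0,0,0,0,0,0,0.06]]]'
python3 - <<'E'
from h import *
R=toolR(-8.5,45);plan(np.array([.4405,-.2934,.062]),R);print(r.sense()['joints'])
crop('top',290,150,110,82,7,'g1')
crop('scene',60,170,220,165,3.6,'g2')
a=cv2.imread('pics/g1.png');b=cv2.imread('pics/g2.png');b=cv2.resize(b,(400,300));a=cv2.resize(a,(400,300));cv2.imwrite('pics/g.png',np.vstack([a,b]))
E
```

```text
time_s: 2.1
tcp_pos: [0.4363, -0.3474, 0.1176]
ee_rot: [[-0.989, 0.104, 0.1], [0.145, 0.699, 0.701], [0.003, 0.708, -0.706]]
wrist_force: [-0.6, 1.2, -0.1]
gripper_width: 0.685
gripper_force: 0.0
turn units [ 0.008 -0.041 -0.   ] minrows 1.0 then shift [ 0.0039 -0.0011  0.0962] minrows 2.0
[-43.35395873  37.79203005  10.96538861 -35.37189589 -92.59388501
 -47.128357  ]
```

View pics/g.png

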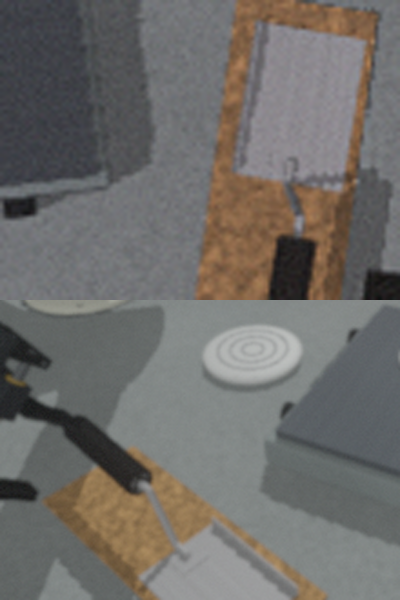

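The two open fingers straddle the handle's line: in the lower picture one is at (40,380) and the other at (15,490), with the handle running (70,425) to (140,485). I move in and close.

```bash
python3 -m handwheel '[[[0,0,0,0.001,0,0.024,0.06],[0,0,0,0.001,0,0.024,0.06],[0,0,0,0.001,0,0.024,0.06],[0,0,0,0.001,-0.001,0.024,0.06],[0,0,0,0,0,0,0.06]]]'
python3 -m handwheel '[[[0,0,0,0,0,0,0.01],[0,0,0,0,0,0,0.01],[0,0,0,0,0,0,0.01],[0,0,0,0,0,0,0.01],[0,0,0,0,0,0,0.01],[0,0,0,0,0,0,0.01],[0,0,0,0,0,0,0.01],[0,0,0,0,0,0,0.01]]]'
```

```text
time_s: 2.7
tcp_pos: [0.4385, -0.2831, 0.0487]
ee_rot: [[-0.989, 0.11, 0.101], [0.149, 0.698, 0.7], [0.006, 0.708, -0.707]]
wrist_force: [-0.2, -0.3, 1.5]
gripper_width: 0.692
gripper_force: 0.0
time_s: 3.5
tcp_pos: [0.4396, -0.284, 0.0508]
ee_rot: [[-0.989, 0.106, 0.103], [0.147, 0.7, 0.699], [0.002, 0.706, -0.708]]
wrist_force: [-3.1, 1.2, 4.8]
gripper_width: 0.297
gripper_force: 30.0
```

```bash
python3 -m handwheel '[[[0,0,0,0,0.005,-0.005,0.01],[0,0,0,0,0.01,-0.01,0.01],[0,0,0,0,0.015,-0.015,0.01],[0,0,0,0,0.02,-0.02,0.01],[0,0,0,0,0.02,-0.02,0.01],[0,0,0,0,0,0,0.01],[0,0,0,0,0,0,0.01],[0,0,0,0,0,0,0.01]]]'
python3 - <<'E'
from h import *
s=r.sense();print(s['tcp_pos'],s['moment'])
crop('top',290,110,120,90,5,'l1')
crop('scene',60,160,220,165,3.6,'l2')
a=cv2.imread('pics/l1.png');b=cv2.imread('pics/l2.png');cv2.imwrite('pics/l.png',np.vstack([cv2.resize(a,(400,300)),cv2.resize(b,(400,300))]))
cv2.imwrite('pics/l.png',np.hstack([cv2.resize(a,(400,300)),cv2.resize(b,(400,300))]))
E
```

```text
time_s: 4.3
tcp_pos: [0.4399, -0.2839, 0.1481]
ee_rot: [[-0.989, 0.109, 0.103], [0.15, 0.7, 0.698], [0.004, 0.706, -0.708]]
wrist_force: [0.5, 0.1, -2.1]
gripper_width: 0.291
gripper_force: 29.9
[ 0.43985074 -0.28387556  0.1481119 ] [-2.02640336  0.45110596  0.03936388]
```

View pics/l.png

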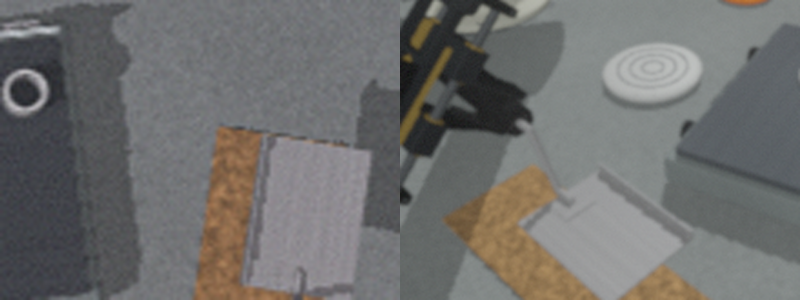

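```bash
python3 - <<'E'
from h import *
np.set_printoptions(precision=4,suppress=True)
t=lambda p:(290+p[0]/3.3333-.35,110+p[1]/3.3333-.35)
s=lambda p:(60+(p[0]-400)/1.818-.25,160+p[1]/1.818-.25)
for n,a,b in [('FR',(614,299),(371,152)),('BR',(521,233),(352,294)),('FLtop',(692,238),(262,135))]: print(n,*tri(s(a),t(b)))
for z in(.09,.1,.11):
  c=[at('top',t(p),z)[:2] for p in [(264,135),(371,152),(352,294),(243,287)]];print(z,np.mean(c,0),c)
E
```

```text
FR [ 0.6294 -0.3606  0.1041] 0.0023180348677311366
BR [ 0.5177 -0.3503  0.096 ] 0.0016122819443169334
FLtop [ 0.6403 -0.2792  0.099 ] 0.0015806651630631949
0.09 [ 0.5785 -0.3169] [array([ 0.6427, -0.2826]), array([ 0.6311, -0.3662]), array([ 0.5186, -0.3516]), array([ 0.5217, -0.2672])]
0.1 [ 0.5772 -0.314 ] [array([ 0.6408, -0.28  ]), array([ 0.6293, -0.3628]), array([ 0.5179, -0.3484]), array([ 0.521 , -0.2647])]
0.11 [ 0.5759 -0.3111] [array([ 0.6389, -0.2774]), array([ 0.6275, -0.3594]), array([ 0.5171, -0.3452]), array([ 0.5202, -0.2623])]
```

```bash
cat >> h.py <<'E'
PC=np.array([.604,.0084]);PYAW=7.5;ZP=.044
OFF=np.array([.140,.003,-.058])
def Rt(yaw,th=0,pitch=0):return Ro.from_euler('ZYX',[yaw,pitch,th],degrees=True).as_matrix()
def p2w(x,y,z):
    c,s=np.cos(np.radians(PYAW)),np.sin(np.radians(PYAW));return np.r_[PC+[c*x-s*y,s*x+c*y],ZP+z]
def tplan(x,y,z,th=0,pitch=0):
    """turner origin at plate x,y, height z above top; roll th, pitch (+ nose down)"""
    plan(p2w(x,y,z)-Rt(PYAW,th,pitch)@OFF,toolR(PYAW,45+th,pitch))
def tnow():
    s=r.sense();R=np.array(s['ee_rot']);A=R@toolR(0,45).T
    o=np.array(s['tcp_pos'])-R[:,2]*r.grip_point_offset+A@OFF
    c,sn=np.cos(np.radians(PYAW)),np.sin(np.radians(PYAW));d=o-np.r_[PC,ZP]
    print('turner plate xyz',np.round([c*d[0]+sn*d[1],-sn*d[0]+c*d[1],d[2]],4),'ypr',Ro.from_matrix(A).as_euler('ZYX',degrees=True).round(2),'F',np.round(s['wrist_force'],2),'M',np.round(s['moment'],2),'t',s['time_s'])
E
python3 -c "
from h import *
tnow();tplan(-.135,.059,.05);print(r.sense()['joints'])"
```

```text
turner plate xyz [-0.0694 -0.3169  0.0584] ypr [-8.59  0.25 -0.07] F [ 0.45  0.19 -3.39] M [-1.98  0.57 -0.03] t 4.4
turn units [-0.005  1.865 -1.926] minrows 2.0 then shift [0.0741 0.2323 0.2451] minrows 7.0
[-39.26091544  31.82713007   5.16657305 -37.29378244 -90.38550008
 -50.40790987]
```

```bash
python3 -m handwheel '[[[0,0.31,-0.32,0,0,0,0.01],[0,0.31,-0.32,0,0,0,0.01],[0,0.31,-0.32,0,0,0,0.01],[0,0.31,-0.32,0,0,0,0.01],[0,0.31,-0.32,0,0,0,0.01],[0,0.31,-0.32,0,0,0,0.01]]]'
python3 -m handwheel '[[[0,0,0,0.0031,0.0097,0.0102,0.01],[0,0,0,0.0062,0.0194,0.0204,0.01],[0,0,0,0.0062,0.0194,0.0204,0.01],[0,0,0,0.0062,0.0194,0.0204,0.01],[0,0,0,0.0062,0.0194,0.0204,0.01],[0,0,0,0.0062,0.0194,0.0204,0.01],[0,0,0,0.0062,0.0194,0.0204,0.01],[0,0,0,0.0062,0.0194,0.0204,0.01],[0,0,0,0.0062,0.0194,0.0204,0.01],[0,0,0,0.0062,0.0194,0.0204,0.01],[0,0,0,0.0062,0.0194,0.0204,0.01],[0,0,0,0.0062,0.0194,0.0204,0.01]]]'
python3 -m handwheel '[[[0,0,0,0.0031,0.0097,0.0102,0.01],[0,0,0,0,0,0,0.01],[0,0,0,0,0,0,0.01]]]'
python3 - <<'E'
from h import *
tnow();tplan(-.135,.059,.015,0,1);print(r.sense()['joints'])
crop('top',190,100,160,120,2.5,'m1')
crop('scene',200,150,180,135,2.222,'m2')
cv2.imwrite('pics/m.png',np.hstack([cv2.imread('pics/m1.png')[:300,:400],cv2.imread('pics/m2.png')[:300,:400]]))
E
```

```text
time_s: 5.0
tcp_pos: [0.4405, -0.2842, 0.149]
ee_rot: [[-0.991, -0.097, -0.093], [-0.134, 0.702, 0.699], [-0.002, 0.705, -0.709]]
wrist_force: [-0.4, -0.1, -1.9]
gripper_width: 0.294
gripper_force: 29.9
time_s: 6.2
tcp_pos: [0.3272, 0.0283, 0.1403]
ee_rot: [[-0.991, -0.096, -0.091], [-0.132, 0.703, 0.699], [-0.003, 0.705, -0.709]]
wrist_force: [0.8, -0.2, -2.7]
gripper_width: 0.297
gripper_force: 30.0
time_s: 6.5
tcp_pos: [0.3232, 0.0404, 0.1398]
ee_rot: [[-0.991, -0.096, -0.09], [-0.132, 0.703, 0.698], [-0.003, 0.704, -0.71]]
wrist_force: [-0.0, -0.6, -2.3]
gripper_width: 0.293
gripper_force: 30.0
turner plate xyz [-0.1341  0.0582  0.0515] ypr [ 7.57 -0.19 -0.23] F [-0.02 -0.6  -2.3 ] M [-2.06 -0.1  -0.03] t 6.5
turn units [-0.038  0.132  0.148] minrows 1.0 then shift [-0.0006 -0.0232  0.0243] minrows 1.0
[ -9.50040429  12.34011717 -27.12861282 -44.82699147 -72.94027685
 -50.3308156 ]
```

View pics/m.png

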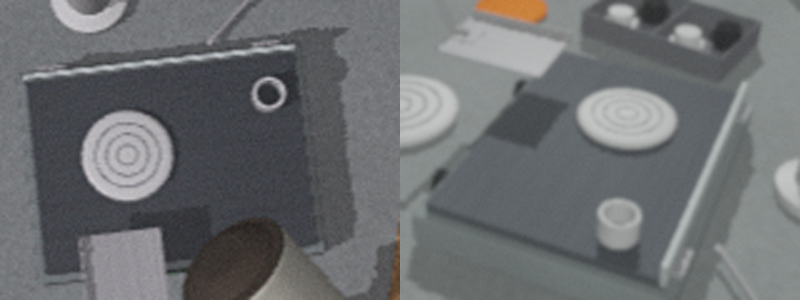

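```bash
python3 - <<'E'
from h import *
c,s=np.cos(np.radians(7.5)),np.sin(np.radians(7.5))
def pf(p,z):
    d=at('top',(190+p[0]/2.5-.3,100+p[1]/2.5-.3),z)[:2]-PC;return np.round([c*d[0]+s*d[1],-s*d[0]+c*d[1]],4)
print('tip L,R',pf((84,235),.0965),pf((162,229),.0965),'blank',pf((127,155),.054))
print('stop top L,R',pf((28,78),.059),pf((294,48),.059),'coat FL',pf((46,270),.044))
E
```

```text
tip L,R [-0.0751  0.0991] [-0.0772  0.0172] blank [0.011  0.0474]
stop top L,R [0.1063 0.1467] [ 0.1087 -0.1465] coat FL [-0.1046  0.1487]
```

```bash
python3 -m handwheel '[[[-0.04,0.13,0.15,0,0,0,0.01],[0,0,0,0,-0.0053,0.0066,0.01],[0,0,0,0,-0.0053,0.0066,0.01],[0,0,0,0,-0.0053,0.0066,0.01],[0,0,0,0,-0.0053,0.0066,0.01],[0,0,0,0,0,0,0.01]]]'
python3 -c "
from h import *
tnow()"
python3 -m handwheel '[[[0,0,0,0,-0.0035,0.0035,0.01],[0,0,0,0,-0.002,0.002,0.01],[0,0,0,0,0,0,0.01]]]'
python3 -c "
from h import *
tnow()"
```

```text
time_s: 7.2
tcp_pos: [0.3207, 0.0447, 0.1048]
ee_rot: [[-0.991, -0.075, -0.107], [-0.128, 0.701, 0.701], [0.022, 0.709, -0.705]]
wrist_force: [-0.3, -1.2, -2.1]
gripper_width: 0.294
gripper_force: 30.0
turner plate xyz [-0.1372  0.0626  0.0129] ypr [7.38 1.27 0.16] F [-0.28 -1.19 -2.14] M [-2.01 -0.05  0.  ] t 7.2
time_s: 7.5
tcp_pos: [0.3215, 0.0446, 0.0982]
ee_rot: [[-0.991, -0.078, -0.104], [-0.129, 0.701, 0.701], [0.018, 0.708, -0.706]]
wrist_force: [0.5, -0.0, -0.9]
gripper_width: 0.295
gripper_force: 30.0
turner plate xyz [-0.1362  0.0624  0.0069] ypr [7.42 1.04 0.11] F [ 0.46 -0.01 -0.86] M [-1.59 -0.24  0.09] t 7.5
```

```bash
for i in 1 2; do python3 -m handwheel '[[[0,0,0,0,-0.001,0.001,0.01],[0,0,0,0,0,0,0.01]]]' >/dev/null
python3 -c "
from h import *
tnow()"; done
```

```text
turner plate xyz [-0.1362  0.0624  0.0058] ypr [7.42 1.01 0.1 ] F [-0.81  0.35  0.73] M [-1.43 -0.32  0.13] t 7.7
turner plate xyz [-0.1364  0.0625  0.0043] ypr [7.43 1.03 0.12] F [-0.12  1.19  0.02] M [-1.07 -0.35  0.31] t 7.9
```

```bash
python3 -m handwheel '[[[0,0,0,-0.006,0.0001,-0.0001,0.01],[0,0,0,-0.006,0.0001,-0.0001,0.01],[0,0,0,-0.006,0.0001,-0.0001,0.01],[0,0,0,-0.006,0.0001,-0.0001,0.01],[0,0,0,-0.006,0.0001,-0.0001,0.01],[0,0,0,-0.006,0.0001,-0.0001,0.01]]]' >/dev/null
python3 -c "
from h import *
tnow()"
python3 -m handwheel '[[[0,0,0,-0.006,0.0001,-0.0001,0.01],[0,0,0,-0.006,0.0001,-0.0001,0.01],[0,0,0,-0.006,0.0001,-0.0001,0.01],[0,0,0,-0.006,0.0001,-0.0001,0.01],[0,0,0,-0.006,0.0001,-0.0001,0.01],[0,0,0,-0.006,0.0001,-0.0001,0.01],[0,0,0,-0.006,0.0001,-0.0001,0.01]]]' >/dev/null
python3 - <<'E'
from h import *
tnow();crop('top',190,100,160,120,2.5,'n1')
crop('scene',200,150,180,135,2.222,'n2')
cv2.imwrite('pics/n.png',np.hstack([cv2.imread('pics/n1.png')[:300,:400],cv2.imread('pics/n2.png')[:300,:400]]))
E
```

```text
turner plate xyz [-0.0998  0.0622  0.0041] ypr [7.39 1.07 0.09] F [-1.37 -0.18  0.97] M [-1.47 -0.29  0.23] t 8.5
turner plate xyz [-0.0579  0.0621  0.0043] ypr [7.39 1.08 0.09] F [-1.4   0.25  0.26] M [-1.46 -0.19  0.25] t 9.2
```

View pics/n.png

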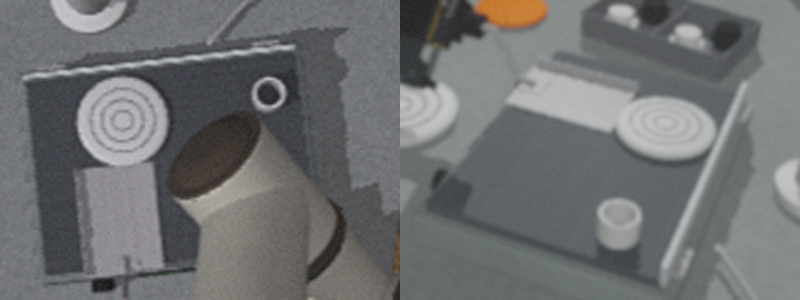

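Blade is flat on the plate with its front edge at (118,165). The blank at (123,120) has been pushed close to the stop, and the collar at (268,95) hasn't moved. I continue gently.

```bash
python3 -m handwheel '[[[0,0,0,-0.005,0.0001,-0.0001,0.01],[0,0,0,-0.005,0.0001,-0.0001,0.01],[0,0,0,-0.005,0.0001,-0.0001,0.01],[0,0,0,-0.005,0.0001,-0.0001,0.01]]]' >/dev/null
python3 -c "
from h import *
tnow()"
for i in 1 2; do python3 -m handwheel '[[[0,0,0,-0.005,0.0001,-0.0001,0.01],[0,0,0,-0.005,0.0001,-0.0001,0.01],[0,0,0,-0.005,0.0001,-0.0001,0.01]]]' >/dev/null
python3 -c "
from h import *
tnow()"; done
```

```text
turner plate xyz [-0.0381  0.0621  0.0045] ypr [7.39 1.08 0.09] F [-1.37  0.27  0.07] M [-1.53 -0.18  0.27] t 9.7
turner plate xyz [-0.023   0.0621  0.0047] ypr [7.39 1.08 0.1 ] F [-1.32 -1.38 -0.03] M [-1.44 -0.13  0.32] t 10.0
turner plate xyz [-0.008   0.062   0.0048] ypr [7.39 1.08 0.09] F [-1.94 -0.09 -0.05] M [-1.49 -0.15  0.33] t 10.3
```

```bash
python3 -m handwheel '[[[0,0,0,-0.005,0.0001,-0.0001,0.01],[0,0,0,-0.005,0.0001,-0.0001,0.01],[0,0,0,-0.005,0.0001,-0.0001,0.01],[0,0,0,-0.005,0.0001,-0.0001,0.01]]]' >/dev/null
python3 -c "
from h import *
tnow()"
for i in 1 2; do python3 -m handwheel '[[[0,0,0,-0.005,0.0001,-0.0001,0.01],[0,0,0,-0.005,0.0001,-0.0001,0.01]]]' >/dev/null
python3 -c "
from h import *
tnow()"; done
```

```text
turner plate xyz [0.012 0.062 0.005] ypr [7.39 1.08 0.09] F [-1.6  -0.72  0.31] M [-1.54 -0.08  0.36] t 10.7
turner plate xyz [0.022  0.0619 0.0051] ypr [7.39 1.08 0.09] F [-1.25  1.36 -0.1 ] M [-1.57 -0.08  0.26] t 10.9
turner plate xyz [0.032  0.0619 0.0052] ypr [7.38 1.08 0.09] F [-1.41 -0.43  0.25] M [-1.6  -0.01  0.29] t 11.1
```

```bash
python3 - <<'E'
from h import *
crop('top',190,100,160,120,2.5,'o1')
crop('scene',200,150,180,135,2.222,'o2')
cv2.imwrite('pics/o.png',np.hstack([cv2.imread('pics/o1.png')[:300,:400],cv2.imread('pics/o2.png')[:300,:400]]))
E
```

```text
(no output)
```

View pics/o.png

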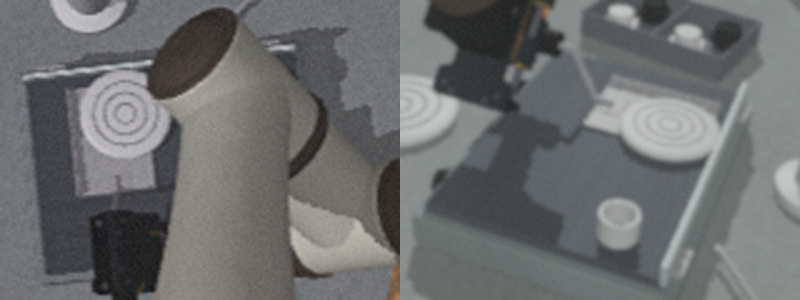

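The blank at (125,113) is on the blade, by the stop. I feel for the stop in small steps.

```bash
for i in 1 2 3; do python3 -m handwheel '[[[0,0,0,-0.002,0,0,0.01],[0,0,0,-0.002,0,0,0.01]]]' >/dev/null
python3 -c "
from h import *
tnow()"; done
```

```text
turner plate xyz [0.0354 0.062  0.0051] ypr [7.4  1.11 0.11] F [-1.49 -0.6  -0.15] M [-1.55 -0.07  0.31] t 11.4
turner plate xyz [0.0396 0.0619 0.0051] ypr [7.39 1.08 0.1 ] F [-2.04  0.03  0.97] M [-1.54 -0.09  0.33] t 11.6
turner plate xyz [0.0437 0.0619 0.005 ] ypr [7.39 1.07 0.09] F [-0.69 -0.44  0.58] M [-1.49 -0.05  0.31] t 11.8
```

```bash
for i in 1 2 3; do python3 -m handwheel '[[[0,0,0,-0.001,0,0,0.01],[0,0,0,0,0,0,0.01]]]' >/dev/null
python3 -c "
from h import *
tnow()"; done
```

```text
turner plate xyz [0.0449 0.0618 0.005 ] ypr [7.38 1.05 0.08] F [-0.16  0.32 -0.42] M [-1.54 -0.17  0.22] t 12.0
turner plate xyz [0.0456 0.0619 0.005 ] ypr [7.4  1.07 0.09] F [-1.93 -0.23 -0.38] M [-1.55 -0.17  0.3 ] t 12.2
turner plate xyz [0.0456 0.0621 0.0046] ypr [7.46 1.18 0.12] F [-4.07 -0.93  1.6 ] M [-1.57  0.39  0.89] t 12.4
```

```bash
python3 -m handwheel '[[[0,0,0,-0.001,0,0,0.01],[0,0,0,0,0,0,0.01]]]' >/dev/null
python3 -c "
from h import *
tnow();s=r.sense();print(np.array(s['ee_rot']).T@[0,0,1],np.array(s['ee_rot']).T@np.array([.9914,.1305,0]));print(s['joints'])"
```

```text
turner plate xyz [0.0455 0.0624 0.0044] ypr [7.52 1.28 0.15] F [-6.75 -1.94  2.7 ] M [-1.6   0.81  1.38] t 12.6
[ 0.02229915  0.70878955 -0.70506746] [-0.99970336  0.0154928  -0.016043  ]
[ -3.87170593  28.84489854  -7.4908339  -46.34610769 -72.9924905
 -57.07713673]
```

```bash
python3 -m handwheel '[[[0,0,0,0.003,0,0,0.01],[0,0,0,0.002,0.001,-0.001,0.01],[0,-0.06,-0.06,0,0.002,-0.002,0.01],[0,-0.06,-0.06,0,0.003,-0.003,0.01],[0,-0.06,-0.06,0,0.004,-0.004,0.01],[0,-0.06,-0.06,0,0.004,-0.004,0.01],[0,-0.06,-0.06,0,0.004,-0.004,0.01],[0,0,0,0,0.004,-0.004,0.01],[0,0,0,0,0.004,-0.004,0.01],[0,0,0,0,0.004,-0.004,0.01],[0,0,0,0,0.003,-0.003,0.01],[0,0,0,0,0,0,0.01]]]' >/dev/null
python3 - <<'E'
from h import *
tnow()
crop('top',190,100,160,120,2.5,'q1')
crop('scene',200,130,180,135,2.222,'q2')
cv2.imwrite('pics/q.png',np.hstack([cv2.imread('pics/q1.png')[:300,:400],cv2.imread('pics/q2.png')[:300,:400]]))
E
```

```text
turner plate xyz [0.0445 0.0617 0.0589] ypr [ 7.39 -1.56  0.07] F [ 0.03  0.03 -3.13] M [-2.17  0.04 -0.06] t 13.8
```

View pics/q.png

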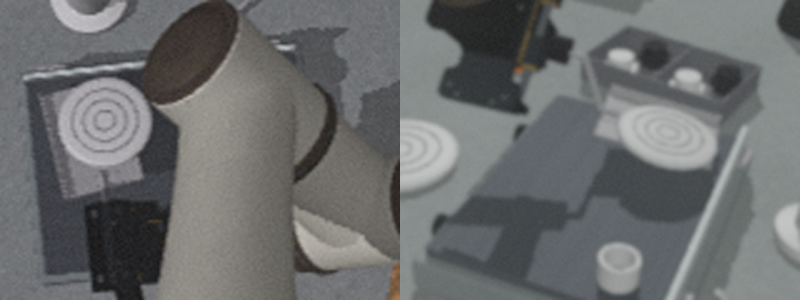

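The blank at (105,120) is on the blade, lifted. But the blade has twisted in the grip: its left edge now runs (40,95) to (63,195). That points to a slip about the closing axis, nose down and to the left by about 7 degrees. All 10 picture views are used, so I measure the blade's edge with code from here on.

```bash
cat >> h.py <<'E'
def edge(im,rows):
    """left edge of the bright blade on the dark plate, native rows -> px line x=a*row+b (deg, residual)"""
    g=cv2.GaussianBlur(cv2.cvtColor(im,cv2.COLOR_RGB2GRAY),(3,3),0).astype(float);P=[]
    for y in rows:
        row=g[y,204:290];i=np.where(row>95)[0]
        if len(i):P.append((y,204+i[0]))
    P=np.array(P);a,b=np.polyfit(P[:,0],P[:,1],1);return np.degrees(np.arctan(a)).round(2),P[:,1]
E
python3 - <<'E'
from h import *
im=cams.capture('top')
g=cv2.cvtColor(im,cv2.COLOR_RGB2GRAY)
for y in range(136,182,4): print(y,g[y,200:250:2])
tnow()
E
```

```text
136 [ 97  64  62  63  67  65  66 102 110 132 162 167 163 163 129 124 141 119
 136 161 165 163 140  62  53]
140 [ 97  63  65 106  88  95 127 128 161 168 169 138 166 171 146 124 124 109
 151 171 161 143 163 162 107]
144 [112  70  61  75 104  94 116 160 175 171 139 176 133 168 164 131 129 155
 170 143 147 161 133 166 162]
148 [111  78  62  69 105  90  95 174 171 141 176 159 157 172 142 172 167 168
 142 169 142 167 146 167 162]
152 [111  73  67  68  77 102  94 166 173 158 151 175 128 173 165 131 130 159
 173 152 156 165 139 165 158]
156 [116  97  63  65  65  99  96 122 183 173 166 159 172 168 140 131 135 131
 160 172 159 147 170 168 123]
160 [100  96  59  67  65  81 116  94 105 186 179 178 165 160 132 141 146 132
 151 166 173 170 164  96  48]
164 [117 112  69  66  65  61 117  94  96 124 130 162 186 180 176 178 175 177
 177 169 133 121 130  57  59]
168 [111 110  74  66  66  65  79 115  93 118 130 133 130 129 128 125 120 129
 133 137 132 130 135 109  52]
172 [108 106  87  64  66  68  68 112  95 114 130 126 128 132 127 142  91 131
 130 135 136 111  87  76  68]
176 [113 107  97  68  64  69  65  81 103  96 129 129 130 132 115 103  63  70
  69  68  73  67  72  70  67]
180 [115 101 106  67  68  67  68  63  68  72  59  62  65  64  65  63  67  46
  42  38  39  52  54  55  53]
turner plate xyz [0.0439 0.0619 0.0576] ypr [ 7.38 -1.45  0.1 ] F [ 0.03 -0.82 -3.39] M [-2.21  0.13  0.04] t 13.95
```

```bash
python3 -m handwheel '[[[0,-0.35,0,0.003,0,0,0.01],[0,-0.45,0,0.005,0,0,0.01],[0,-0.45,0,0.005,0,0,0.01],[0,-0.45,0,0.005,0,0,0.01],[0,-0.1,0,0.003,0,0,0.01]]]' >/dev/null
cat >> h.py <<'E'
def lefted(rows):
    g=cv2.cvtColor(cams.capture('top'),cv2.COLOR_RGB2GRAY).astype(float);P=[]
    for y in rows:
        row=g[y-1:y+2,204:250].mean(0);i=np.where(row>88)[0]
        if len(i):P.append((y,204+i[0]))
    P=np.array(P,float);a,b=np.polyfit(P[:,0],P[:,1],1);print('edge deg',np.degrees(np.arctan(a)).round(1),P[:,1].astype(int))
def blob():
    out=[]
    for n,(x0,y0,x1,y1) in (('scene',(255,150,350,260)),('top',(200,120,300,200))):
        im=cams.capture(n)[y0:y1,x0:x1];m=(cv2.GaussianBlur(cv2.cvtColor(im,cv2.COLOR_RGB2GRAY),(3,3),0)>150).astype(np.uint8)
        k,l,st,c=cv2.connectedComponentsWithStats(m);j=1+np.argmax(st[1:,4]);ct=max(cv2.findContours((l==j).astype(np.uint8),0,1)[0],key=len)
        e=cv2.fitEllipse(cv2.convexHull(ct));out.append((e[0][0]+x0,e[0][1]+y0));print(n,np.round(e[0],1)+[x0,y0],np.round(e[1],1),round(e[2]),st[j,4])
    print('blank',*tri(*out))
E
python3 -c "
from h import *
lefted(range(140,184,4));blob();tnow()"
```

```text
edge deg -12.6 [212 213 213 214 214 215 215 216 204 204 204]
scene [306.3 185.9] [26.5 58.8] 101 1107
top [235.5 154.8] [35.9 36.5] 62 1002
blank [0.61604433 0.06583368 0.09276946] 0.010870083686405895
turner plate xyz [0.0248 0.0441 0.0749] ypr [-0.32 -9.04  0.79] F [ 0.16  0.24 -2.94] M [-2.27  0.62  0.02] t 14.6
```

```bash
python3 - <<'E'
from h import *
lefted(range(140,172,4));s=r.sense();R=np.array(s['ee_rot']);print((R.T@[-.9914,-.1305,0]).round(3),(R.T@[0,0,1]).round(3),(R.T@[-.1305,.9914,0]).round(3))
E
python3 -m handwheel '[[[0,0,0,0.002,0,0,0.01],[0,0,0,0.004,-0.0005,0,0.01],[0,0,0,0.006,-0.001,0,0.01],[0,0,0,0.006,-0.001,0,0.01],[0,0,0,0.004,-0.0005,0,0.01],[0,0,0,0.002,0,0,0.01]]]' >/dev/null
python3 -c "
from h import *
lefted(range(156,188,4));blob();tnow()"
```

```text
edge deg 2.0 [216 210 211 212 212 213 214 214]
[ 0.978  0.017 -0.206] [-0.157  0.708 -0.689] [0.134 0.706 0.695]
edge deg -20.0 [211 212 212 213 204 204 204 204]
scene [295.2 184.9] [26.7 60.3] 104 1070
top [235.1 164.3] [35.7 36.3] 62 999
blank [0.5904893  0.06556268 0.08672958] 0.01358696475277693
turner plate xyz [0.0014 0.0452 0.0692] ypr [-0.35 -9.08  0.8 ] F [ 0.48 -0.36 -3.06] M [-2.22  0.68 -0.05] t 15.4
```

```bash
python3 - <<'E'
from h import *
a=np.linspace(0,2*np.pi,60)
pts=np.r_[np.c_[.05*np.cos(a),.05*np.sin(a),0*a+.003],np.c_[.05*np.cos(a),.05*np.sin(a),0*a+.007],np.c_[.044*np.cos(a),.044*np.sin(a),0*a+.01]]
def proj(n,P):
    c=cams.get_calibration(n);K=c['camera_matrix'];return cv2.projectPoints(P,c['rvec'],c['tvec'],K,np.array([c['k1'],0,0,0]))[0][:,0].astype(np.float32)
for pit in(-6,-3,0,3,6,10):
  for ro in(0,):
    P=pts@Rt(9,ro,pit).T+[.590,.0655,.085];o=[]
    for n in('scene','top'):
        e=cv2.fitEllipse(cv2.convexHull(proj(n,P)));o+=[np.round(e[0],1),np.round(e[1],1),round(e[2])]
    print(pit,ro,o)
blob();lefted(range(152,176,4));tnow()
E
```

```text
-6 0 [array([298. , 183.8]), array([24. , 45.6]), 88, array([236.3, 166.7]), array([37.9, 38. ]), 149]
-3 0 [array([298.1, 183.9]), array([24.6, 45.6]), 91, array([236.3, 166.6]), array([37.9, 37.9]), 121]
0 0 [array([298.2, 183.9]), array([25.2, 45.5]), 95, array([236.3, 166.6]), array([37.7, 37.9]), 78]
3 0 [array([298.2, 184. ]), array([25.7, 45.5]), 98, array([236.3, 166.5]), array([37.5, 37.9]), 76]
6 0 [array([298.3, 184. ]), array([26.1, 45.5]), 101, array([236.3, 166.5]), array([37.1, 37.9]), 76]
10 0 [array([298.4, 184. ]), array([26.6, 45.5]), 106, array([236.3, 166.4]), array([36.4, 37.9]), 77]
scene [295.7 185.3] [26.4 58.9] 103 1069
top [235.2 164.1] [35.7 36.4] 70 995
blank [0.59155082 0.06568464 0.08583961] 0.01285511780352595
edge deg 10.5 [210 211 212 212 213 214]
turner plate xyz [0.0016 0.0453 0.0692] ypr [-0.34 -9.09  0.8 ] F [-0.29 -0.93 -3.64] M [-2.28  0.68 -0.04] t 15.55
```

```bash
python3 - <<'E'
from h import *
im=cams.capture('scene');g=cv2.GaussianBlur(cv2.cvtColor(im,cv2.COLOR_RGB2GRAY),(3,3),0)
np.save('sc.npy',im)
for th in(150,160,165,170,175,180,190):
    m=(g[150:230,255:350]>th).astype(np.uint8);k,l,st,c=cv2.connectedComponentsWithStats(m);j=1+np.argmax(st[1:,4])
    ct=max(cv2.findContours((l==j).astype(np.uint8),0,1)[0],key=len);e=cv2.fitEllipse(cv2.convexHull(ct));print(th,np.round(e[0],1)+[255,150],np.round(e[1],1),round(e[2],1),st[j,4])
print(g[160:212:4,262:330:4])
E
```

```text
150 [295.9 185.3] [26.3 58.5] 103.9 1068
160 [295.7 185.3] [25.1 57.9] 103.5 982
165 [296.1 185.5] [24.1 56.2] 103.6 938
170 [296.  185.7] [24.  54.3] 102.8 877
175 [297.2 186.4] [22.  51.4] 99.6 782
180 [300.1 187.1] [20.6 43.6] 101.2 573
190 [291.2 186. ] [14.7 21.6] 116.5 57
[[116 132 140 141 142 102  92  91 101 127 147 153  71  59  80  90 115]
 [141 136 135 141 141 105  90  92  91  91  93  98  97 101  87 108 187]
 [141 140 134 139 141 135 130 116  99  93  91  92  92  92  94 139 146]
 [142 142 132 136 169 153 138 132 132 133 125 110  96  91  91  92  92]
 [141 132 109 138 157 174 183 186 180 178 174 164 143 130 120 104  94]
 [134 107 110 164 160 187 189 190 181 183 179 182 178 174 140 131 128]
 [110 106 163 181 179 196 185 187 193 182 184 182 178 181 182 161 131]
 [105 105 126 152 163 187 191 191 186 183 181 182 180 186 179 176 113]
 [104 105 105 105  99 138 188 191 183 183 181 181 183 173 184 166 102]
 [104 104 104 102  76  76 121 169 185 187 185 184 185 184 173 119 101]
 [104 104 104  83  76  75  76  82 110 141 154 159 151 132 121  80  82]
 [103 105  84  74  75  76  75  75  76  75  75  76  76  76  76  74  93]
 [104  93  75  75  76  76  74  75  75  75  75  76  75  75  75  75 101]]
```

```bash
python3 -m handwheel '[[[0,-0.2,0,0.003,0,0,0.01],[0,-0.35,0,0.004,0,0,0.01],[0,-0.4,0,0.005,0,0,0.01],[0,-0.35,0,0.004,0,0,0.01],[0,-0.2,0,0.003,0,0,0.01],[0,0,0,0,0,0,0.01],[0,0,0,0,0,0,0.01]]]' >/dev/null
cat >> h.py <<'E'
from scipy.optimize import least_squares
def proj(n,P):
    c=cams.get_calibration(n);return cv2.projectPoints(P,c['rvec'],c['tvec'],c['camera_matrix'],np.array([c['k1'],0,0,0]))[0][:,0].astype(np.float32)
_a=np.linspace(0,2*np.pi,60)
DISC=np.r_[np.c_[.05*np.cos(_a),.05*np.sin(_a),0*_a-.002],np.c_[.05*np.cos(_a),.05*np.sin(_a),0*_a+.002],np.c_[.044*np.cos(_a),.044*np.sin(_a),0*_a+.005]]
def masks(ths=(178,150)):
    o=[]
    for n,(x0,y0,x1,y1),th in (('scene',(250,150,345,240),ths[0]),('top',(200,120,275,200),ths[1])):
        m=np.zeros((384,512),np.uint8);m[y0:y1,x0:x1]=cv2.GaussianBlur(cv2.cvtColor(cams.capture(n)[y0:y1,x0:x1],cv2.COLOR_RGB2GRAY),(3,3),0)>th
        m=cv2.morphologyEx(m,cv2.MORPH_OPEN,np.ones((5,5),np.uint8));k,l,st,c=cv2.connectedComponentsWithStats(m);j=1+np.argmax(st[1:,4]);o.append(cv2.morphologyEx((l==j).astype(np.uint8),cv2.MORPH_CLOSE,np.ones((5,5),np.uint8)))
    return o
def fitdisc(x0=(.58,.05,.09,0,0),ths=(178,150)):
    M=masks(ths)
    f=[cv2.GaussianBlur(m.astype(np.float32),(0,0),1.5) for m in M]
    def cost(q):
        P=DISC@Rt(8,q[4]*100,q[3]*100).T+q[:3];o=[]
        for n,m in zip(('scene','top'),f):
            h=cv2.convexHull(proj(n,P));im=np.zeros((384,512),np.uint8);cv2.fillConvexPoly(im,np.int32(h*16),1,shift=4)
            o.append(cv2.resize((cv2.GaussianBlur(im.astype(np.float32),(0,0),1.5)-m)[100:260,180:360],None,fx=.5,fy=.5,interpolation=cv2.INTER_AREA).ravel())
        return np.concatenate(o)
    s=least_squares(cost,x0,diff_step=[.004,.04,.03,.2,.2],x_scale=[.01,.01,.01,.1,.1]) if 0 else None
    from scipy.optimize import minimize
    s=minimize(lambda q:(cost(q)**2).sum(),x0,method='Nelder-Mead',options=dict(initial_simplex=np.array([x0]+[np.array(x0)+d for d in np.diag([.02,.02,.02,.1,.1])]),maxiter=500))
    q=s.x;d=q[:2]-PC;c,sn=np.cos(np.radians(PYAW)),np.sin(np.radians(PYAW))
    print('blank plate',np.round([c*d[0]+sn*d[1],-sn*d[0]+c*d[1],q[2]-ZP],4),'pitch(nose down+),roll',(q[3:]*100).round(1),'cost',round(s.fun,1))
E
python3 -c "
from h import *
fitdisc();fitdisc(ths=(174,150));lefted(range(152,180,4));tnow()"
```

```text
blank plate [-0.0156  0.0498  0.0494] pitch(nose down+),roll [ 1.3 -7.8] cost 6.4
blank plate [-0.0154  0.0507  0.0484] pitch(nose down+),roll [-2.3 -6.9] cost 6.4
edge deg -27.8 [216 216 216 216 217 204 204]
turner plate xyz [-0.0191  0.0331  0.081 ] ypr [ -6.99 -15.28   2.21] F [-0.86  0.44 -3.29] M [-2.21  1.17 -0.01] t 16.55
```

```bash
cat >> h.py <<'E'
def ax(yaw=6):
    s=r.sense();R=np.array(s['ee_rot']);y=np.radians(yaw)
    print('axis',(R.T@[np.cos(y),np.sin(y),0]).round(3),'up',(R.T@[0,0,1]).round(3),'left',(R.T@[-np.sin(y),np.cos(y),0]).round(3),'fwd->grasp z',round(s['tcp_pos'][2]-R[2,2]*.0187-ZP,4),np.round(s['joints'],0))
E
python3 -c "
from h import *
ax()"
```

```text
axis [-0.94  -0.036  0.339] up [-0.263  0.708 -0.655] left [0.217 0.705 0.675] fwd->grasp z 0.0999 [-11.  14. -25. -60. -59. -42.]
```

```bash
python3 -m handwheel '[[[0.47,0.018,-0.17,0,0,0,0.01],[0.94,0.036,-0.34,0,0,0,0.01],[0.94,0.036,-0.34,0,0,0,0.01],[0.94,0.036,-0.34,0,0,0,0.01],[0.94,0.036,-0.34,0,0,0,0.01],[0.47,0.018,-0.17,0,0,0,0.01],[0,0,0,0,0,0,0.01]]]' >/dev/null
python3 -c "
from h import *
fitdisc((.58,.03,.09,0,-.35));fitdisc((.58,.03,.09,0,-.35),ths=(165,150));ax();tnow()
for n in('top','scene'): cv2.imwrite('pics/z_%s.png'%n,cams.capture(n)[:,:,::-1])"
```

```text
Traceback (most recent call last):
  File "h.py", line 75, in fitdisc
    M=masks(ths)
  File "h.py", line 72, in masks
    m=cv2.morphologyEx(m,cv2.MORPH_OPEN,np.ones((5,5),np.uint8));k,l,st,c=cv2.connectedComponentsWithStats(m);j=1+np.argmax(st[1:,4]);o.append(cv2.morphologyEx((l==j).astype(np.uint8),cv2.MORPH_CLOSE,np.ones((5,5),np.uint8)))
                                                                                                                  ~~~~~~~~~^^^^^^^^^^
ValueError: attempt to get argmax of an empty sequence
```

```bash
python3 - <<'E'
from h import *
ax();tnow()
t=cams.capture('top');s=cams.capture('scene')
print(cv2.cvtColor(s,7)[150:240:5,250:345:5]);print(cv2.cvtColor(t,7)[125:200:5,196:276:4])
E
```

```text
axis [-0.94  -0.038  0.338] up [-0.335  0.27  -0.903] left [0.056 0.962 0.267] fwd->grasp z 0.1047 [ 22.   2. -38. -21. -28. -89.]
turner plate xyz [-0.0197  0.0367  0.1023] ypr [  2.56 -19.6  -28.36] F [-0.81  0.03  0.86] M [-0.25  0.54  0.21] t 17.3
[[ 93 148 142 140 138 139 141 139  97  85  89  90  65  62  79  92 109 136
  140]
 [135 142 141 136 140 141 137  95  84 184 194 134  48  50  62  99  86  90
   90]
 [133 127 124 137 142 142 135  90  90  99 142 177  65  53  93  98 111  88
   89]
 [133 138 136 144 142 141 133  88  88  89  89  90  93  95  90 168 191 142
   64]
 [142 142 136 142 141 140 132 110 107  98  90  89  87  89  90 105 146 163
   91]
 [143 142 138 143 115 104 110 119 110 110 108 106  96  88  90  88  88  89
   95]
 [142 142 146 144 148 179 152 115 103  99 103 106 104 106 102  93  88  88
   89]
 [142 119 111 103 117 128 164 179 159 146 113  99  99  99 100 104 105 102
   92]
 [126 105 105  88  81  88  98 115 148 170 176 168 148 101  99 100 100  97
  100]
 [119 104 106  73  72  73  73  68  72  75 113 133 134  99 102 101  97  99
   97]
 [104 105  93  73  76  72  73  74  72 
[... 1186 characters left out ...]
  56  54
   57  56]
 [125 112  73  71  73  72  70 133 184 156 197 195 195 182 193  57  55  57
   61  57]
 [120 128  79  69  70  72  71 100 177 180 196 192 172 191 190  77  63  57
   57  58]
 [128 117  82  71  70  70  71 152 168 170 181 200 194 198 195  96  58  57
   55  50]
 [128 133  98  71  70  73  75 168 157 172 196 191 155 176 196  55  58  57
   58  51]
 [125 122 109  69  72  67  68  97 199 167 199 205 178 199 155  53  59  56
   57  57]
 [125 123 118  70  70  71  70  92 136 201 202 202 205 150 157  54  50  58
   58  49]
 [126 128 124  73  75  71  74  69 106 156 152 153 149 157 152  57  52  55
   56  57]
 [123 129 112  65  69  65  67  71  94 150 150 152 154 157 155  74  69  70
   60  54]]
```

```bash
python3 - <<'E'
from h import *
c=at('top',(240,171),.075);print(c)
for ro in(-30,-36):
  for pit in(-12,-8,-4,0,4,8):
    P=DISC@Rt(7,ro,pit).T+c;o=[]
    for n in('scene','top'):
        h=proj(n,P);e=cv2.fitEllipse(cv2.convexHull(h));o+=[np.round(e[1],1),round(e[2])-90, h.min(0).round(),h.max(0).round()]
    print(ro,pit,o)
g=cv2.cvtColor(cams.capture('scene'),7);print(g[170:202:2,262:318:4])
E
```

```text
[0.58039455 0.05622968 0.075     ]
-30 -12 [array([ 3.7, 72.8]), 4, array([270., 186.], dtype=float32), array([314., 192.], dtype=float32), array([32.3, 37.6]), 77, array([224., 152.], dtype=float32), array([257., 190.], dtype=float32)]
-30 -8 [array([ 4.6, 58.4]), 7, array([270., 185.], dtype=float32), array([314., 193.], dtype=float32), array([32.4, 37.6]), 84, array([224., 152.], dtype=float32), array([257., 190.], dtype=float32)]
-30 -4 [array([ 5.5, 52.3]), 10, array([270., 184.], dtype=float32), array([314., 195.], dtype=float32), array([32.4, 37.6]), -90, array([224., 152.], dtype=float32), array([257., 190.], dtype=float32)]
-30 0 [array([ 6.2, 50.1]), 14, array([270., 183.], dtype=float32), array([314., 196.], dtype=float32), array([32.2, 37.6]), -84, array([224., 152.], dtype=float32), array([256., 190.], dtype=float32)]
-30 4 [array([ 6.9, 49.3]), 17, array([270., 182.], dtype=float32), array([314., 197.], dtype=float32), array([31.8, 37.6]), -78, array([224., 152.], dtype=float32), array([256., 190.], dtype=float32)]
-30 8 [array([ 7.4, 48.2]), 20, array([271., 181.], dty
[... 1602 characters left out ...]
3 138 143 118 100 104 104 104 107 109 108 108 103]
 [148 142 142 177 163 134 109 103  99 100 102 108 107 104]
 [132 144 139 164 179 165 149 119 101 101 100 101 102 101]
 [108 114 133 136 164 180 160 153 127 108 100 102 101 101]
 [104 102 109 120 139 164 181 171 151 141 113 103 103 100]
 [106 100 100 102 114 133 164 180 173 163 148 129 103 101]
 [104  81  80  86  96 104 126 155 173 176 171 161 143 102]
 [101  69  72  75  78  80  84 108 141 161 171 173 174 114]
 [ 99  72  71  77  76  72  72  71  90 123 143 155 159 110]
 [ 96  72  71  72  74  71  72  76  70  78 110 126 117  99]
 [ 84  71  72  75  74  70  73  71  73  72  74  98  77  97]
 [ 74  73  74  72  72  72  73  73  71  71  75  69  72 100]]
```

The grip has kept creeping under the nose-heavy load: the slip is about 29 degrees, and joint 5 is getting near its limit. The plan is to roll back level, set the blade down flat with the blank on it, and take a fresh hold nearer the balance point before flipping.

```bash
python3 -m handwheel '[[[-0.5,-0.02,0.18,0,0,0,0.01],[-1,-0.04,0.36,0,0,0,0.01],[-1.2,-0.05,0.43,0,0,0,0.01],[-1.2,-0.05,0.43,0,0,0,0.01],[-0.8,-0.43,0.27,0.003,0,0,0.01],[-0.3,-0.6,0.1,0.004,0,0,0.01],[0,-0.4,0,0.003,0,0,0.01],[0,0,0,0,0,0,0.01]]]' >/dev/null
python3 -c "
from h import *
fitdisc((.58,.05,.09,0,0));fitdisc((.58,.05,.09,0,0),ths=(172,150));lefted(range(152,184,4));ax();tnow()"
```

```text
blank plate [-0.0293  0.0778  0.0268] pitch(nose down+),roll [ 4.3 -9.1] cost 41.2
blank plate [-0.0287  0.0783  0.0277] pitch(nose down+),roll [ 4.4 -4.6] cost 25.3
edge deg -41.2 [226 218 208 209 204 204 204]
axis [-0.882 -0.04   0.47 ] up [-0.349  0.726 -0.593] left [0.318 0.686 0.654] fwd->grasp z 0.0947 [-17.  14. -30. -69. -57. -31.]
turner plate xyz [-0.0346  0.0207  0.0897] ypr [-13.82 -20.4    5.78] F [ 0.36 -0.07 -3.58] M [-2.23  1.52  0.03] t 18.5
```

```bash
cat >> h.py <<'E'
def asc(n,x0,y0,x1,y1,sx,sy):
    g=cv2.blur(cv2.cvtColor(cams.capture(n),7),(2,2))[y0:y1:sy,x0:x1:sx]
    for i,row in enumerate(g): print(y0+i*sy,''.join(' .:-=+*#%@'[min(9,max(0,(int(v)-40)//16))] for v in row))
E
python3 -c "
from h import *
asc('top',192,130,290,235,1,2);asc('scene',240,150,350,220,1,2)"
```

```text
130 ++=+++==+**#%%@@%##********+=--------:::::::.::.....:......::...:..:..............................
132 ++++===+*+==-::---:::::::.............:::::.::::..:.....::.......................:................
134 ++++=++=-:...:....:...::..:::::::.:::::::..::................:................................:...
136 ++++++++=-::::...::::::.:..:::..:.::...::::::::::::...::::........................................
138 ==++++++=-:.....::...::.::::.::::......::::.:::..:::::::::::.::...............................:...
140 +++++==+=-:....:...::::.:::::::::.::::::::..:.:::::::.............................................
142 +++++====-:.:::::::.:::::::::::.:::::::::::::..::...:....::::.....................................
144 +++++++++=:..:.....:::..::..::::::::::...::..::..::.:..:..........................................
146 +++++++++=-:::::::::::.:::.::.::.::..:::::....:........::...::.:..................................
148 +++++++++=-:....::....:::..::::.::::..::.:::::.::::.:::::..:....:.......:.........................
150 +++++++===-:...:..:.::.....:..::::::.:.:::::.:::.::..:..::..::...:
[... 7683 characters left out ...]
----=+#%%#
208 --:::-----:::---==--==========---::::::::::::::::::::::::::::::::::::::::------------------------------=+#%%#*
210 ::::::::::::--------============---:::::::::::::::::::::::::::::::::::::---==-------------------------=+*%%#*+
212 ::::::::::---------==============-----::::::::::::::::::::::::::::::::--------------------------------=*%%#*+=
214 :::----------------=============-=====-----:::::::::::::::::::::::-----------------------------------=*%%#*+==
216 -------------------===========-============------------------------====-----------------------------=*%%#*+===
218 -------------------==--======--================================--==--=---=-------------------------=+#%%*+====
```

```bash
python3 -c "
from h import *
for s in((291,185),(293,185)): print(tri(s,(231,175)))
fitdisc((.57,.07,.09,0,0),ths=(165,165))
ax()"
```

```text
(array([0.56789184, 0.07937021, 0.07064285]), np.float64(0.0036875249052766147))
(array([0.56990295, 0.08059669, 0.070443  ]), np.float64(0.0009203952998316189))
blank plate [-0.0279  0.0686  0.0359] pitch(nose down+),roll [12.3 -5.4] cost 254.8
axis [-0.882 -0.04   0.47 ] up [-0.348  0.726 -0.593] left [0.317 0.686 0.655] fwd->grasp z 0.0947 [-16.  14. -30. -69. -57. -31.]
```

```bash
python3 -m handwheel '[[[0,-0.4,0,0.005,-0.0015,0.001,0.01],[0,-0.5,0,0.006,-0.0030,0.0024,0.01],[0,-0.4,0,0.006,-0.003,0.0024,0.01],[0,-0.2,0,0.003,-0.003,0.0024,0.01],[0,0,0,0.0014,-0.003,0.0024,0.01],[0,0,0,0.0014,-0.003,0.0024,0.01],[0,0,0,0,0,0,0.01]]]' >/dev/null
python3 -c "
from h import *
ax();tnow();asc('top',200,152,264,212,1,3);asc('scene',250,165,330,215,1,3)"
```

```text
axis [-0.798 -0.039  0.602] up [-0.436  0.726 -0.531] left [0.416 0.686 0.596] fwd->grasp z 0.0649 [-23.  18. -38. -82. -55. -11.]
turner plate xyz [-0.0549  0.011   0.0748] ypr [-21.56 -25.84   8.82] F [-0.21 -0.19 -2.79] M [-2.11  1.93 -0.06] t 19.4
152 ==-::..:..::..:::::....:::::..:::::.::.::::::.:::::..::.::....:.
155 ++=::..::...::::::::::::::::::.:...::::::::..::..:::::..::.:....
158 ===-:.::..::::..::::.....:::..:..................:::::.:::.:....
161 ===-:...:::::::..:::::::..:-+**#%%%%%###*=-..    ....:..::..::::
164 +++=-:.:::::.::::::::--+*%%@@@@@%%%%%%%%%%%%%#+-.  ....:::::::::
167 +++=-::::...::=+==+*#%@@@@%####%%%%@%%%%%###%%%%#+:. .. ...:::::
170 +===-:.:::::::-===*%@@@%%#%@@%%#########%%%%###%%%#+:........:::
173 ++++=:.:::.::.-=+*%@@@%#%@@%##%@@%%#%%@%%##%@%%#%%%%*-. ...:::::
176 +++==-:.:::::::-+%@@@%#%@@%%%@%##%@@@%#%%@%#%%%##%%%#=. ...:::::
179 ++++=-:::::::::-*%@@@%#%@%##%@%#%@@@@%%#%@%##%@%#%%%#+: ...:::::
182 +=++=-:.....:..:+%@@@@%#%@%%%@@@%####%%@@%#%%@%#%%%%#-.....::..:
185 +++++=-:..::...:=+%@@@@%#%@@@%###%@@%%###%%@%##%@%%#=. ..:.::::.
188 +++++=-:::::::::
[... 1276 characters left out ...]
*+=-----------------
192 +==+#%%%%@@@@@@@%%%@@@@@@@@@@@@@@@@@@@@@@@@@@@@@@@@@@@@@@@@#+-------------------
195 +=-----==+**##%%###%%@@@@@@@@@@@@@@@%@@@@@@@@@@@@@@@@@@@@%#*=-------------------
198 =--====------::----=+#%%@@@@@@@@@@@@@@@@%%@@@@@@@@@@@@%%#*=---=------=----------
201 ===============---::::-=+*##%%%%%@@@@@@@@@@@@@@%%%%##*+--:::----=----=----------
204 ==================--:::::::---==+++*********+++++++=-::::::--=======------------
207 =---=================--::::::::::::::::::::::::::::::::::---=--===------==------
210 =---=====================------::::::::::::::::::::::---========-==-------------
213 --===-==============================-------------===========-====---------------
```

```bash
for i in 1 2 3; do python3 -m handwheel '[[[0,0,0,0.0007,-0.0011,0.0008,0.01],[0,0,0,0.0007,-0.0011,0.0008,0.01]]]' >/dev/null
python3 -c "
from h import *
ax();tnow()"; done
```

```text
axis [-0.797 -0.04   0.602] up [-0.437  0.726 -0.531] left [0.416 0.686 0.596] fwd->grasp z 0.0624 [-24.  18. -38. -82. -55. -10.]
turner plate xyz [-0.0553  0.0113  0.0724] ypr [-21.57 -25.91   8.83] F [ 0.29 -0.71 -3.01] M [-2.08  1.97  0.02] t 19.7
axis [-0.797 -0.042  0.602] up [-0.437  0.728 -0.528] left [0.416 0.684 0.599] fwd->grasp z 0.0602 [-24.  19. -38. -83. -56.  -9.]
turner plate xyz [-0.0555  0.0124  0.0703] ypr [-21.54 -25.94   9.04] F [-3.96 -0.85  6.94] M [-0.56  0.55  0.59] t 19.9
axis [-0.797 -0.045  0.602] up [-0.438  0.729 -0.526] left [0.416 0.683 0.601] fwd->grasp z 0.0579 [-24.  19. -38. -83. -56.  -8.]
turner plate xyz [-0.0554  0.0132  0.0683] ypr [-21.53 -26.     9.19] F [-4.2   1.56  8.19] M [0.04 0.02 0.92] t 20.1
```

```bash
python3 -m handwheel '[[[0,0,0,-0.001,0.0017,-0.0012,0.01],[0,0,0,0,0,0,0.01]]]' | grep -E "force|tcp"
python3 -m handwheel '[[[0,0,0,0,0,0,0.04],[0,0,0,0,0,0,0.055],[0,0,0,0,0,0,0.055],[0,0,0,0,0,0,0.055]]]' | grep -E "force|width"
python3 -c "
from h import *
ax();asc('top',200,152,264,224,1,2);asc('scene',210,150,330,215,1,3)"
```

```text
tcp_pos: [0.4133, 0.0693, 0.0933]
wrist_force: [0.4, 1.6, 0.9]
gripper_force: 30.0
wrist_force: [-0.4, -0.2, 0.2]
gripper_width: 0.567
gripper_force: 0.0
axis [-0.798 -0.038  0.602] up [-0.436  0.726 -0.531] left [0.417 0.686 0.596] fwd->grasp z 0.0582 [-24.  19. -38. -83. -55.  -9.]
152 ==-:....:.::.:::::::..:..:::::::.:::::.:::::...::::...:..::...::
154 ++=:...:..::....::::::::::::::..:::.:::::.:.:::::::::........:::
156 ++=-:.:::::::.:::.::::.::::::::::::..::..::.:..::::....::.......
158 +==-:.::::::::.:::::::::::.:......:........:::...:::::..:.:...:.
160 ===-::..::.::..::......:::..:--=++++++==-:.........::..:........
162 ===-::::..:::::.::::::..:-+*#%%%%%@@@@%%%%#*+-. ....::::::...:::
164 +++=::::::::::::..:::-=+#%@@@@@%%####%%%@%%%%#*=: ...::.:::::::.
166 +++=-:..::::::-===+**#%@@@@%%####%%%%%##*##%%%%#*-....:::..::::.
168 +++=-::..:::::-===+*%%@@@%#%%@@@@%%%%@@%%%###%%%%#+:. ..:::::...
170 +===-::::::::::===*%@@@%##%@@%###########%%%%##%%%#+:.....::::::
172 +====::.::::..-==+%@@@%%%@@%%%%@@@@@@@@%%##%%%##%%%#+: ...::....
174 ++++=::.::.:.::==*%@@%%%%@%%%%@@%######%@%##%%%#%%%%
[... 3718 characters left out ...]
========++++++*#%%@@@@@@@@@@@@@@@@@@@@@@@@@@@@@@@@@@%#*==-------==---------
201 @@@@@@%@@@@@@@%%#*****************++==-=================---:-=+*#%%%@@@@@@@@@@@@@@@@@@@@@@@@@%%#*+=------=--==----------
204 @%%%@@@@@@@@@%#****************++====-=====================---:::-==+**###%%%%%%%%%%%%%%###**+=-::---========----=------
207 *###%@@@@%%#*+++************++=---=-=====-====================---::::::::---------------==--:::----====-==-==---=-------
210 ########*++==++***********++=------==-----===========================----:--::::::::::--------===========---------------
213 ****++===+++***********++====-------=---================================================================--=-------=--=--
```

```bash
python3 -m handwheel '[[[0,0,0,0,0,-0.005,0.055],[0,0,0,0,0,-0.015,0.055],[0,0,0,0,0,-0.02,0.055],[0,0,0,0,0,-0.02,0.055],[0,0,0,0,0,-0.02,0.055],[0,0,0,0,0,-0.01,0.055]]]' | grep -E "force|tcp"
python3 - <<'E'
from h import *
L,Rr=at('top',(218,208),.046),at('top',(250,205),.046);F=at('top',(214,166),.055);print(L,Rr,F)
print('yaw rear',np.degrees(np.arctan2(Rr[0]-L[0],-(Rr[1]-L[1]))) , 'yaw left',np.degrees(np.arctan2(*(F-at('top',(218,208),.055))[[1,0]])))
asc('top',205,200,260,262,1,2)
E
```

```text
tcp_pos: [0.364, 0.0092, 0.141]
wrist_force: [0.4, -0.2, -0.2]
gripper_force: 0.0
[0.48072577 0.1147908  0.046     ] [0.49134281 0.02758863 0.046     ] [0.59482625 0.12885913 0.055     ]
yaw rear 6.941713020674592 yaw left 7.485903949658222
200 ==-:::::.:::-===+*##########*+=+*#***#######*-:::::::::
202 ++=::::.::::-====+***########+=+*#***#######*=:.:::::::
204 ++=-:::::::::====+*###*######*==+*#**##*##**+-.........
206 +==-:::::::::=++=+*########**+=---=-----=------==++++++
208 ++=-:.:::...::-+++==========----=====+++++==+++==-----:
210 ==+=--------===+====++++++++=---=-------:...::::::---==
212 ++++====+======--====-:..   .:::------==+++++++++++++++
214 ++====---=====+++++++=:     .::.-===+++++++++++++++++++
216 +++++++++++++++++++++=:    .---=+++++++++++++++++++++++
218 ++++++++++++++++++++++++++++**+=+++++++++++++++++++++++
220 ++++++++++++++++++++++++++++**+=+++++++++++++++++++++++
222 ++++++++++++++++++++++++++++++======+++++++++++++++++++
224 +++++++++++++++++++++++++:.        :=++++++++++++++++++
226 ++++++++++++++++++++++++=:         :=++++++++++++++++++
228 +++++++++++++++
[... 300 characters left out ...]
+++*+++++++-         .=++*%@@@@@@@%**#%@
240 +++++++++++++++++++++++++*=.         -+#%@@@@@%%##%@@@@
242 ++++++++++++++++++++++++++=.         -#@@@@@@%##@@@@@%#
244 +++++++++++++++++++++++++++:         =%@@@@@%#%@@@@%##%
246 +++++++++++++++++++++++++++:         -%@@@@%#%@@@%##%@@
248 +++++++++++++++++++++++++*+-         :#@@@%#%@@@%##@@@@
250 +++++++++++++++++++++++++++=.        .+@@@##%@@@##%@@@%
252 ++++++++++++++++++++++++++*=.         =%@@%#%@@%#%@@@%#
254 +++++++++++++++++++++++++++=:         =%@%=-+#@@##%@@%#
256 +++++++++++++++++++++++++++=:         -%%=    =#%#%@@@%
258 ++++++++++++++++++++++++++++-         :+=.     .-+#%@@@
260 ++++++++++++++++++++++++++++=.                    :+#@@
```

```bash
python3 - <<'E'
from h import *
a,b=at('top',(234.9,223.3),.104),at('top',(238.2,256),.104);print(a,b)
u=(a-b)/np.linalg.norm(a-b);yaw=np.degrees(np.arctan2(u[1],u[0]));print('yaw',yaw)
g=a-u*.014;print('grip',g,'origin',a+u*.105)
R=toolR(7.3,45);g[2]=.102
plan(g-R[:,2]*.08,R)
E
```

```text
[0.44034649 0.06347362 0.104     ] [0.35710553 0.05226303 0.104     ]
yaw 7.67023254285702
grip [0.42647175 0.06160502 0.104     ] origin [0.54440702 0.0774881  0.104     ]
turn units [0.312 6.348 0.136] minrows 5.0 then shift [-0.0687  0.0037 -0.0021] minrows 2.0
```

```bash
python3 -m handwheel '[[[0.05,1.06,0.02,0,0,0,0.055],[0.05,1.06,0.02,0,0,0,0.055],[0.05,1.06,0.02,0,0,0,0.055],[0.05,1.06,0.02,0,0,0,0.055],[0.05,1.06,0.02,0,0,0,0.055],[0.05,1.06,0.02,0,0,0,0.055],[0,0,0,-0.03,0.001,0,0.055],[0,0,0,-0.03,0,0,0.055],[0,0,0,-0.009,0,0,0.055],[0,0,0,0,0,0,0.055]]]' | grep -E "force|tcp"
python3 -c "
from h import *
R=toolR(7.5,45);plan([.4265,.0605,.102],R);ax()"
```

```text
tcp_pos: [0.4332, 0.0202, 0.1402]
wrist_force: [-0.5, 0.6, -0.8]
gripper_force: 0.0
turn units [ 0.038 -0.015 -0.011] minrows 1.0 then shift [0.0014 0.0018 0.0745] minrows 2.0
axis [-1.    -0.017 -0.02 ] up [ 0.002  0.71  -0.704] left [-0.026  0.704  0.71 ] fwd->grasp z 0.1094 [-10.  21. -13. -44. -77. -54.]
```

```bash
python3 -m handwheel '[[[0,0,0,0.001,0.001,0.02,0.055],[0,0,0,0,0.001,0.025,0.055],[0,0,0,0,0,0.02,0.055],[0,0,0,0,0,0.01,0.055],[0,0,0,0,0,0,0.055]]]' | grep -E "force|tcp"
python3 -m handwheel '[[[0,0,0,0,0,0,0.01],[0,0,0,0,0,0,0.01],[0,0,0,0,0,0,0.01],[0,0,0,0,0,0,0.01],[0,0,0,0,0,0,0.01],[0,0,0,0,0,0,0.01],[0,0,0,0,0,0,0.01]]]' | grep -E "force|tcp|width|time"
python3 -c "
from h import *
tnow();ax();asc('top',200,156,264,224,1,4)"
```

```text
tcp_pos: [0.4231, 0.0741, 0.0889]
wrist_force: [-0.3, -0.6, -0.2]
gripper_force: 0.0
time_s: 23.65
tcp_pos: [0.4242, 0.0742, 0.0905]
wrist_force: [-1.1, 1.4, 6.0]
gripper_width: 0.296
gripper_force: 29.9
turner plate xyz [-0.0297  0.0788  0.0015] ypr [7.56 0.05 0.3 ] F [-1.06  1.41  5.98] M [-0.23  0.2   0.45] t 23.65
axis [-1.    -0.019 -0.02 ] up [ 0.001  0.711 -0.703] left [-0.027  0.703  0.711] fwd->grasp z 0.0596 [ -4.  24. -18. -48. -69. -51.]
156 +==:.....:.............:..............::..........   ...........
160 ===-.......................::-=++++**+==-:.    ..  .............
164 ===-:........:::..::--=*#%%%%%%#########%%%%%#+-.  .............
168 ====-:.......:-==-=+#%%%%#*#%%%%%###%%%%%%###%%%*-. .. .....:-+*
172 ====-:........:==+#%%%%##%%%*#%%%%%%%%%%###%%%##%%%#****########
176 +====::.......:-+%@%%%#%%%##%%#*#%%%%%##%%#*#%%##%%%*-..-+**####
180 +====-:...:....:+%@@%%#%@%##%%%###%%%##%%%###%%##%%%*-. ...:-++*
184 ==++=-:........:-+%@@@%##%@@%#%%%%%%%%#**#%%%##%%%%*=. ..::.:=+*
188 ++====-:.......:-==+%@@@@%%###%@@@@@%%%%##*#%%%%%*-...::...:-++*
192 =+====-:........:==-=+*#%@@@@@@@@%%%%%@@%%%%%#**+-...:::...:=+++
196 =+++===:........:=+===********#########**********=:.......:-=+++
200 =++====-:........:====+***********+==***********#+-..:::..:=++++
204 ++=++===:........:=+===***********+==+**********++-.......:=++++
208 +=======::........:-=-==-===------::-================---:-=+++++
212 +++================--------:.   ..:::::::::::-----=+++=---++++++
216 ======+++====++++++++=:                                 :=++++++
220 ===++++++=+++++++++++=-                                .-+++++++
```

```bash
sed -i 's/^OFF=.*/OFF=np.array([.119,.0,-.058])/' h.py; python3 -m handwheel '[[[0,-0.1,0,0.001,0.003,-0.003,0.01],[0,-0.15,0,0.002,0.004,-0.004,0.01],[0,-0.2,0,0.003,0.004,-0.005,0.01],[0,-0.15,0,0.001,0.002,-0.0075,0.01],[0,0,0,0,0.001,-0.0085,0.01],[0,0,0,0,0.001,-0.0085,0.01],[0,0,0,0,0.001,-0.0085,0.01],[0,0,0,0,-0.001,-0.007,0.01],[0,0,0,0,-0.001,-0.006,0.01],[0,0,0,0,0,0,0.01]]]' | grep -E "force|tcp|time"
cat >> h.py <<'E'
def flip(rots,ups,lefts,yaw=7.5):
    R=np.array(r.sense()['ee_rot']);y=np.radians(yaw);u=np.array([np.cos(y),np.sin(y),0]);l=np.array([-u[1],u[0],0]);th=0
    for a,h,s in zip(rots,ups,lefts):
        v=R.T@u*(a/6);t=R.T@(np.array([0,0,h])+l*s)
        print([*v.round(2),*t.round(4),.01]);R=Ro.from_rotvec(u*np.radians(a)).as_matrix()@R
E
python3 -c "
from h import *
lefted(range(150,190,4));tnow();ax()
flip([-4]+[-7.5]*16,[.0]*5+[-.006]*2+[-.008]*4+[0.0]*1+[.008]*5,[0]*11+[-.004]*6)"
```

```text
time_s: 24.7
tcp_pos: [0.4195, 0.0409, 0.1404]
wrist_force: [-0.2, 0.2, -4.4]
gripper_force: 29.9
edge deg -55.8 [242 232 226 227 204 204 204 204]
turner plate xyz [-0.0589  0.0382  0.0565] ypr [ 4.87 -2.49  0.24] F [ 0.5  -0.18 -3.3 ] M [-2.16  0.16  0.01] t 24.75
axis [-0.999 -0.017  0.044] up [-0.043  0.709 -0.703] left [0.02  0.705 0.709] fwd->grasp z 0.1093 [ -9.  18. -18. -47. -73. -53.]
[np.float64(0.67), np.float64(-0.0), np.float64(-0.04), np.float64(0.0), np.float64(0.0), np.float64(0.0), 0.01]
[np.float64(1.25), np.float64(-0.0), np.float64(-0.08), np.float64(0.0), np.float64(0.0), np.float64(0.0), 0.01]
[np.float64(1.25), np.float64(-0.0), np.float64(-0.08), np.float64(0.0), np.float64(0.0), np.float64(0.0), 0.01]
[np.float64(1.25), np.float64(-0.0), np.float64(-0.08), np.float64(0.0), np.float64(0.0), np.float64(0.0), 0.01]
[np.float64(1.25), np.float64(-0.0), np.float64(-0.08), np.float64(0.0), np.float64(0.0), np.float64(0.0), 0.01]
[np.float64(1.25), np.float64(-0.0), np.float64(-0.08), np.float64(0.0004), np.float64(-0.0012), np.float64(0.0059), 0.01]
[np.float64(1.2
[... 635 characters left out ...]
loat64(-0.08), np.float64(0.0001), np.float64(-0.0033), np.float64(0.0022), 0.01]
[np.float64(1.25), np.float64(-0.0), np.float64(-0.08), np.float64(-0.0002), np.float64(-0.0083), np.float64(-0.0034), 0.01]
[np.float64(1.25), np.float64(-0.0), np.float64(-0.08), np.float64(-0.0002), np.float64(-0.0087), np.float64(-0.0023), 0.01]
[np.float64(1.25), np.float64(-0.0), np.float64(-0.08), np.float64(-0.0001), np.float64(-0.0089), np.float64(-0.0011), 0.01]
[np.float64(1.25), np.float64(-0.0), np.float64(-0.08), np.float64(-0.0), np.float64(-0.0089), np.float64(0.0001), 0.01]
[np.float64(1.25), np.float64(-0.0), np.float64(-0.08), np.float64(0.0001), np.float64(-0.0089), np.float64(0.0012), 0.01]
```

```bash
python3 -c "
from h import *
asc('top',206,156,280,214,1,4);asc('scene',250,150,330,205,1,4)"
```

```text
156 ................................................ ..       ..              
160 .................................:-+**#%%%#%%###*=-.        ...  .        
164 ....................:==--=+**#%%%%%%%###########%%%%%%#+:.   .....    ..  
168 ............:.......:====+#%%%%%###%%%%%######%%%%%###%%%#*-. ..   .... ..
172 ................:....-=+#%@%%##%@%%##%%@%%%%%%%%#*#%%%##%%%#+:  .. .......
176 .............:.......:=#%@%@%#%%%##%@%##%%@@%%#%%%###%%##%%%#=: ..........
180 :....................:=*%@@@%#%@%##%@%##%%@%%##%%%##%%%##%%%#+: ..........
184 :....................:=+#@@@@%#%%@%###%%@@@@%%%#*#%%%#*#%%%#+:. .:-=+=--==
188 -:............:....:.:-===#@@@@@%###%@@@@%%%%%%@%####%%%%%*-......  .:=+**
192 -:....................:=====*#%@@@@@@@%%%%%%%%%%@@%%%%#+-. ............ .:
196 =:..............:.....:-====*******##%%%%%%%%%%#####****+:  .. ..   ... ..
200 =-....................:-====***************************#+-....:...........
204 ==:....................-====*************==************#*+-------=========
208 ==-:...............:-:--===+**********+++=-====---::::::.......::::--
[... 574 characters left out ...]
-------------===++**
174 *#*****#%%@@@@@%%%@@@@@@@@@@@@@@@@@%%%@@@@@@@@@@%#**++++=-----------------------
178 %%%%%%%%%@@@@%%@@@@%@@@@@%@@@@@@@@@@@@@@%@@@@%%@@@@%##*+=========---------------
182 %%%%%%%%%%@@@@@%%@@@@@@@@@@@@@@@@@@@@@@@@@@@@@@@@@@%#+======================----
186 **++====+*#%%@@@@@@@@@%@@@@@@@@@@@@@@@@@@@@@@@@@%#*+==----------------------====
190 +=-.:-=======++**##%%%%%%@@@@@@@@@@@@%%%%%%##*++=========-----------------------
194 +=========================+++++++++===+++=====-=----=---------------------------
198 ======--------======================================----------------------------
202 =---::::::::::::::-----============================---==------------------------
```

```bash
python3 -m handwheel '[[[0.67,0,-0.04,0,0,0,0.01],[1.25,-0.1,-0.08,0,-0.002,-0.001,0.01],[1.25,-0.1,-0.08,0,-0.003,-0.001,0.01],[1.25,-0.1,-0.08,0,-0.003,0,0.01],[1.25,-0.1,-0.08,0,-0.003,0,0.01],[1.25,-0.1,-0.08,0,-0.0022,0.0059,0.01],[1.25,-0.1,-0.08,0,-0.0004,0.006,0.01],[1.25,0,-0.08,0.0005,0.0005,0.008,0.01],[1.25,0,-0.08,0.0005,0.0016,0.0078,0.01],[1.25,0,-0.08,0.0005,0.0026,0.0076,0.01],[1.25,0,-0.08,0.0005,0.0035,0.0072,0.01],[1.25,0,-0.08,0,-0.0013,0.001,0.01]]]' | grep -E "force|tcp|time|rot"
python3 -m handwheel '[[[1.3,0,-0.08,0,-0.005,-0.002,0.01],[1.3,0,-0.08,0,-0.0085,-0.002,0.01],[1.3,0,-0.08,0,-0.009,-0.001,0.01],[1.3,0,-0.08,0,-0.009,0,0.01],[1.2,0,-0.08,0,-0.009,0.001,0.01],[0,0,0,0,0,0,0.01]]]' | grep -E "force|tcp|time|rot"
python3 -c "
from h import *
tnow();ax();asc('top',200,130,300,215,1,3);asc('scene',240,140,350,250,1,4)"
```

```text
time_s: 26.05
tcp_pos: [0.4223, 0.0285, 0.0942]
ee_rot: [[-0.984, -0.056, 0.168], [-0.149, 0.778, -0.61], [-0.097, -0.625, -0.774]]
wrist_force: [-0.3, -0.4, -3.4]
gripper_force: 30.1
time_s: 26.65
tcp_pos: [0.4312, 0.017, 0.1455]
ee_rot: [[-0.987, -0.011, 0.163], [-0.161, 0.235, -0.959], [-0.028, -0.972, -0.234]]
wrist_force: [0.5, -0.4, -3.1]
gripper_force: 30.1
turner plate xyz [-0.0513  0.0034  0.1394] ypr [   9.26   -1.6  -121.48] F [ 0.46 -0.37 -3.06] M [ 2.92  0.77 -0.08] t 26.65
axis [-0.998  0.014  0.062] up [-0.028 -0.972 -0.234] left [-0.057  0.235 -0.97 ] fwd->grasp z 0.1058 [  52.   35.  -50.   47.  -80. -177.]
130 +**#%%@@%%##*******+==-------:::::::::::::::::::::::::::::::::::::...:..........:......:::::....::::
133 =-:::::::::.::::::::::::::::::::::::::::::::::::::...::..::...:::::::::::.:..:::............-*#*+==+
136 =-:......::::::.::::::::.:::::::::::::::::.::::............................::..::::.....:.:+#=.     
139 =-:...::::::.:::::::::::::::.:::::::..::-+*#%%%%%%%%#+=:. .. .... ........::......:::::...:+#+.   ..
142 =-:..::::::::::::::::.:::::::::::..-+#%@@@@@
[... 5096 characters left out ...]
%#*+======
228 ::.:...::-------------------------=-========================---------------------------=------=+*%%#*+========
232 .....:::----------------------------=========--==--=========-=========-----=----------------==*%%%*+==========
236 ...:::----------------------------===-==-------=--======-=--===--------=-------------------=*#%%#*+===========
240 ..::..:::---------------------------------=---======++**#####**++===---------------------=+#%%#*+=============
244 ::...:::------------------------==----------=====+#%################*==--------------=-=+#%%#*+===============
248 .::..::-----------------------------------=======+#%%##########***#%#+=--------------=+*%%%*+=================
```

The blank is down and plain face up: no rings show, and its centre is (247,156) in the top picture. The collar at (297,136) hasn't moved. Next I check the blank's position and plan the return.

```bash
python3 - <<'E'
from h import *
p=at('top',(247,156),.054);d=p[:2]-PC;c,s=np.cos(np.radians(7.5)),np.sin(np.radians(7.5));print('blank plate',c*d[0]+s*d[1],-s*d[0]+c*d[1])
np.set_printoptions(suppress=True)
s=r.sense();R=np.array(s['ee_rot']);print('up40/right60 in tool',(R.T@[0,0,.08]).round(4),(R.T@[-.05,-.1,0]).round(4))
E
```

```text
blank plate 0.024860641352944832 0.028129941637751406
up40/right60 in tool [-0.0024 -0.0777 -0.0189] [ 0.0652 -0.0233  0.0877]
```

```bash
python3 -m handwheel '[[[-0.6,0.01,0.04,0,-0.012,-0.003,0.01],[-0.8,0.01,0.05,0,-0.02,-0.006,0.01],[-0.8,0.01,0.05,0,-0.018,-0.009,0.01],[-0.8,0.01,0.05,0,-0.017,-0.011,0.01],[-0.8,0.01,0.05,0,-0.015,-0.013,0.01],[-0.8,0.01,0.05,0,-0.01,-0.01,0.01],[-1,0.01,0.06,0,-0.005,-0.005,0.01],[-1,0.01,0.06,0,0,0,0.01],[-1,0.01,0.06,0,0,0,0.01],[-1,0.01,0.06,0,0,0,0.01],[-1,0.01,0.06,0,0,0,0.01],[-1,0.01,0.06,0,0,0,0.01]]]' | grep -E "force|tcp|time|rot"
python3 -c "
from h import *
tnow();ax()
plan([.45,-.10,.25],toolR(-8,45,-4))"
```

```text
time_s: 27.95
tcp_pos: [0.4222, 0.0231, 0.2617]
ee_rot: [[-0.992, -0.087, 0.089], [-0.104, 0.973, -0.206], [-0.069, -0.214, -0.974]]
wrist_force: [0.0, -0.6, -2.2]
gripper_force: 30.0
turner plate xyz [-0.0599 -0.0097  0.2129] ypr [  5.99  -3.94 -57.38] F [ 0.01 -0.56 -2.24] M [ 0.52  0.53 -0.02] t 27.95
axis [-0.998  0.015  0.067] up [-0.069 -0.214 -0.974] left [ 0.     0.977 -0.214] fwd->grasp z 0.2359 [  35.   -2.  -30.   14.  -65. -126.]
turn units [-9.354 -0.69   2.322] minrows 7.0 then shift [-0.0437 -0.0939 -0.0543] minrows 3.0
```

```bash
python3 -m handwheel '[[[-1.17,-0.086,0.29,0,0,0,0.01],[-1.17,-0.086,0.29,0,0,0,0.01],[-1.17,-0.086,0.29,0,0,0,0.01],[-1.17,-0.086,0.29,0,0,0,0.01],[-1.17,-0.086,0.29,0,0,0,0.01],[-1.17,-0.086,0.29,0,0,0,0.01],[-1.17,-0.086,0.29,0,0,0,0.01],[-1.17,-0.086,0.29,0,0,0,0.01]]]' | grep -E "force|tcp|time"
python3 -c "
from h import *
tnow();R=toolR(-8,45,-4)
g=np.array([.577,-.308,.064])-Rt(-8)@OFF+[0,0,.08]
plan(g,R)"
```

```text
time_s: 28.75
tcp_pos: [0.4229, 0.0238, 0.2628]
wrist_force: [-0.2, -0.2, -3.8]
gripper_force: 29.9
turner plate xyz [-0.0636 -0.0065  0.1828] ypr [-8.06 -4.15 -0.03] F [-0.2  -0.2  -3.77] M [-2.13  0.84  0.2 ] t 28.75
turn units [-0.006  0.026  0.011] minrows 1.0 then shift [-0.0753 -0.264  -0.1516] minrows 7.0
```

```bash
python3 -m handwheel '[[[0,0,0,-0.004,-0.014,-0.008,0.01],[0,0,0,-0.0084,-0.0293,-0.0168,0.01],[0,0,0,-0.0084,-0.0293,-0.0168,0.01],[0,0,0,-0.0084,-0.0293,-0.0168,0.01],[0,0,0,-0.0084,-0.0293,-0.0168,0.01],[0,0,0,-0.0084,-0.0293,-0.0168,0.01],[0,0,0,-0.0084,-0.0293,-0.0168,0.01],[0,0,0,-0.0084,-0.0293,-0.0168,0.01],[0,0,0,-0.0084,-0.0293,-0.0168,0.01],[0,0,0,-0.004,-0.015,-0.0085,0.01],[0,0,0,0,0,0,0.01]]]' | grep -E "force|tcp|time"
python3 -c "
from h import *
tnow();asc('top',330,125,405,240,1,3);asc('scene',90,200,260,330,2,4)"
```

```text
time_s: 29.85
tcp_pos: [0.4623, -0.2794, 0.1881]
wrist_force: [-0.0, 1.9, -2.6]
gripper_force: 29.9
turner plate xyz [-0.0645 -0.3127  0.1076] ypr [-8.14 -3.91 -0.35] F [-0.03  1.87 -2.6 ] M [-1.85  0.66  0.13] t 29.85
125 =====================================+++=======================+===+++=====
128 =+=======+++++===========================================================++
131 +++=++======++===========================================+=================
134 =====++====+====++=============================================+=---=======
137 =++=++++++============+=======================+================-:::::::::::
140 +==++====++====++++++++======++=================================--::::::---
143 +=======++=++===+================================================---:::::::
146 ==++++===+=+====++++==++====++====+++=+==========================-:::::::::
149 ++++===++++====++============-----=------=+======+============+=++=::::::::
152 ++===+====++====+++=====++======---=============---==+===========+=-:::--::
155 ======++=++++======++++=====-=++++++++++++++++++++*****++++=----:-==:::::::
1
[... 4508 characters left out ...]
+==+++++++++=+++++++++++++++++++++++++++++++++++++++*++++++++****+++++
304 -=+***++===++*+++++++++=++++++++++++*++++=+++++*+++++===+++**+**+++*+****++++++***++*
308 ==++**+++=-==++=++++++++***++=++++*+++++++++++=+++++++++**+++***++***+++***++*****++*
312 =++++**+++++=++++++++==++++*+++++++++++==++++++++++++*++++++*+++***++**+++***********
316 +*+++******+++==+++++++=++++++++++++++++++=+++++=++++++*+==++**+++++++***++****++***+
320 *+++++***++**+++==++=+++++++++=++++++++++++++++*+++==++++++++++++++++***********+++++
324 +****++**+++***+++==+++++++++++=++++=+++++*++++++**+==++++++++*++===++++**+++++***+++
328 **++******+**++*+**+=======++++=++===+++*+++=++++*+++++++++++++++++++++++++*+*****+**
```

```bash
python3 -m handwheel '[[[0,-0.5,0.09,0.004,0,0,0.01],[0,-0.72,0.13,0.006,0,0,0.01],[0,-0.72,0.13,0.006,0,0,0.01],[0,-0.6,0.11,0.005,0,0,0.01],[0,-0.35,0.07,0.003,0,0,0.01],[0,0,0,0,0,0,0.01]]]' | grep -E "force|tcp|time"
python3 -c "
from h import *
tnow();ax(-8);asc('top',320,125,410,215,1,3);asc('scene',100,210,230,310,2,4)"
```

```text
time_s: 30.55
tcp_pos: [0.4391, -0.2711, 0.1866]
wrist_force: [0.0, 1.0, -1.8]
gripper_force: 29.9
turner plate xyz [-0.0967 -0.3293  0.1273] ypr [-22.78 -13.88   2.  ] F [ 0.04  0.97 -1.83] M [-1.76  1.39  0.02] t 30.55
axis [-0.939  0.004  0.345] up [-0.24   0.71  -0.662] left [0.248 0.704 0.665] fwd->grasp z 0.155 [-45.  22.  -4. -49. -80. -45.]
125 ::::::::-=====+============================================+==========================+===
128 :::::::::-=++=====++====================================================++===+=======+====
131 ::::::::-===+======================================================+===========+=========+
134 :::::--=+=================+==+++==========================================================
137 ::--::-=======++=+++=====++=============++====+=========================================+=
140 -:::::-=+++++======+=======++++++=================================================++======
143 ::::----=++========++=============+++=====================================================
146 ::--:::-=====+++===========++++==++=========++==================================
[... 3150 characters left out ...]

270 ==++++++++=+++++++***#**########*########*###**++++++=--=-=------
274 ++++++++++++++++++++**##*#########**######**++++++++==-----------
278 ++=+++++==++++++++++=+***##############***++*+++++++++==---------
282 ++=++==++++++=++++*+++++**###########*++**++++++++++++*+++===----
286 +++++++++++=+++++++==+++++***#####*+++++++++++*+++*++++*++++++++=
290 +++++++++++=+++++++++++++++++***++=+++++++++*++*+++++++++++++++++
294 +++++++=++++++=+++=++++++=+++++++++++++++++++++++++++++++++++*+++
298 ==++++++++=====++++++++++==+++++==++++++++++=++++*+++++++++++++++
302 +==++++++++++++++++++++++++++++++++++=++++*++=++==+++++++++++++++
306 +++=-==+++++++++++=+++++=++++++++++++++++++++++++==++++++++++++++
```

```bash
python3 - <<'E'
from h import *
for s,t in(((160,290),(404,163)),((202,263),(373,157)),((126,258),(397.5,203))): print(tri(s,t))
for z in(.09,.11): print(z,at('top',(384,180.5),z))
p=np.array([.510,-.3018]);y=np.radians(-7.3);print('target',p+.06*np.array([np.cos(y),np.sin(y)]))
E
```

```text
(array([ 0.60145745, -0.35431705,  0.14763895]), np.float64(0.000356340729081162))
(array([ 0.6135869 , -0.28111338,  0.14289565]), np.float64(0.005385840488296156))
(array([ 0.50532138, -0.33712487,  0.13989092]), np.float64(0.009609336510743837))
0.09 [ 0.56329799 -0.32249106  0.09      ]
0.11 [ 0.5609929  -0.31655109  0.11      ]
target [ 0.56951367 -0.30942388]
```

```bash
python3 -m handwheel '[[[0,0,0,0.002,-0.006,0.0055,0.01],[0,0,0,0.0039,-0.0115,0.0108,0.01],[0,0,0,0.0039,-0.0115,0.0108,0.01],[0,0,0,0.0039,-0.0115,0.0108,0.01],[0,0,0,0.0039,-0.0115,0.0108,0.01],[0,0,0,0.0039,-0.0115,0.0108,0.01],[0,0,0,0.0039,-0.0115,0.0108,0.01],[0,0,0,0.0039,-0.0115,0.0108,0.01],[0,0,0,0.002,-0.006,0.0055,0.01],[0,0,0,0,0,0,0.01]]]' | grep -E "force|tcp|time"
python3 -c "
from h import *
ax(-8)"
for i in 1 2 3; do python3 -m handwheel '[[[0,0,0,0.0006,-0.0018,0.0017,0.01],[0,0,0,0,0,0,0.01]]]' | grep -E "force"; done
python3 -c "
from h import *
ax(-8);tnow()"
```

```text
time_s: 31.65
tcp_pos: [0.44, -0.2715, 0.0537]
wrist_force: [-0.3, 0.2, -2.9]
gripper_force: 29.9
axis [-0.939  0.006  0.343] up [-0.237  0.711 -0.662] left [0.248 0.703 0.667] fwd->grasp z 0.0221 [-46.  34.  -8. -52. -70. -33.]
wrist_force: [-0.1, -0.1, -2.9]
gripper_force: 29.9
wrist_force: [-0.4, -0.8, -2.5]
gripper_force: 29.9
wrist_force: [-1.7, 0.9, 2.8]
gripper_force: 29.8
axis [-0.939  0.002  0.344] up [-0.241  0.71  -0.661] left [0.246 0.704 0.666] fwd->grasp z 0.0167 [-46.  34.  -8. -52. -70. -32.]
turner plate xyz [-0.0952 -0.3299 -0.011 ] ypr [-22.69 -13.92   2.04] F [-1.65  0.95  2.84] M [-0.96  0.89  0.34] t 32.25
```

```bash
python3 -m handwheel '[[[0,0,0,0.0005,-0.0014,0.0013,0.01],[0,0,0,0,0,0,0.01],[0,0,0,0,0,0,0.035],[0,0,0,0,0,0,0.055],[0,0,0,0,0,0,0.055],[0,0,0,0,0,0,0.055]]]' | grep -E "force|width"
python3 -m handwheel '[[[0,0,0,0,0,-0.005,0.055],[0,0,0,0,0,-0.015,0.055],[0,0,0,0,0,-0.025,0.055],[0,0,0,0,0,-0.03,0.055],[0,0,0,0,0,-0.03,0.055],[0,0,0,0,0,-0.03,0.055],[0,0,0,0,0,-0.02,0.055],[0,0,0,0,0,0,0.055]]]' | grep -E "force|tcp|time"
python3 -c "
from h import *
asc('top',325,135,405,240,1,3);asc('scene',60,220,240,370,2,4);asc('top',215,132,302,180,1,4)"
```

```text
wrist_force: [-0.1, -0.7, -0.6]
gripper_width: 0.566
gripper_force: 0.0
time_s: 33.65
tcp_pos: [0.3724, -0.3698, 0.1506]
wrist_force: [-0.2, 0.2, 0.2]
gripper_force: 0.0
135 :-==========+===================================================================
138 :-========++++==================================================================
141 :--==+======================================================================+++=
144 -:-=============================================================================
147 ::-========+===========++=======================================================
150 ::::===============================----=-----===----============================
153 :::-===========+=====+===============--=====-==-==-==---=++=----=-----==========
156 ::::-=======+=================---=========-------=======+++==---------==========
159 :::-=========================+=--====+====--==---=---=======----===---==========
162 :::-========================---=----------==---====-====--====--==-=--==========
165 :::::========================--====-=+*+++++=-----==--=============--=+=====
[... 6058 characters left out ...]
%%%%%%%%%%%%%%%#*=.  ...................................
152 .............:*%%%%%%%%%%%%%%%%%%%%%%%%%%%%%%%%%#+:. ..................................
156 .............=#%%%%%%%%%%%%%%%%%%%%%%%%%%%%%%%%%#*-. ..................................
160 .............:+%@%%%%%%%%%%%%%%%%%%%%%%%%%%%%%%%#+: ...................................
164 ...............-#@@%%%%%%%%%%%%%%%%%%%%%%%%%%%#*-......................................
168 .................:=%@@%%%%%%%%%%%%%%%%%%%%%#*-.........................................
172 ......................:=+#%%%@@@%%%%%#*+-:.............................................
176 .......................................................................................
```

```bash
python3 - <<'E'
from h import *
o=at('top',(370,187),.005)[:2]-[.510,-.3018];y=np.radians(-7.3);c,s=np.cos(y),np.sin(y);print('turner in pad',c*o[0]+s*o[1],-s*o[0]+c*o[1]);t=r.sense();print(t['wrist_force'],t['time_s'])
r.finish_job()
E
```

```text
turner in pad 0.044120363872405144 -0.0012947463661959245
[0.31661637 0.27889013 0.26690073] 33.8
the job is handed in; nothing more can be done
```

I flipped the blank and handed the job in at 33.8 s; the hand-in gave no verdict. By my last images the blank lies flat on the plate, plain face up, the turner is flat on its pad and let go, and the collar hasn't moved. The handle crept in the grip after the first lift, so I set the blade back on the plate with the blank on it, took a fresh hold nearer the balance point, and then made the flip.

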